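Square up a stack of mask plates and hold the telescopic magnifier over it

TASK

Tap the loose stack of four mask plates square into the corner of the inspection fixture, so that all their edges line up and touch both fences. Then grip the handle of the telescopic magnifier so that its button is squeezed in, pull it out past the first stop to the second stop, over the stack, and finish while still holding it fully out there with the button in, because its spring draws it back. Leave the plates squared and the other things on the bench where they are.

Things in the scene. Friction and masses are not known exactly. Their poses are not given: they have to be found in the camera images.
- station: Fixed inspection fixture. Origin: on the bench, under the centre of the squared stack's place; station axes x, y below are its own, z up. Two aluminium fences make a corner on its +x and -y sides; the -x and +y sides are open. The telescopic boom lies above x = 0, pulling out to +y; its fixed tube (radius 18 mm) spans y -370 to -210 mm, on a pillar at y -345 to -285. A strip 8 mm high joins both.
- stack_spot (a point): Centre of the squared stack's place, on top of the black plinth, 24 mm above the bench. The plinth spans station x -35 to 50, y -50 to 35 mm; squared plates overhang it by 15 mm on the open -x and +y sides, above bare bench: a fingertip lowered there to 12 to 20 mm over the bench pushes on all four edges at once. A low-friction liner: the plates slide easily.
- fence_x (a point): Middle of the inner face of the +x fence, top edge, at station (50, -12) mm and 44 mm above the bench; the face lies at x = 50 mm, from y = -60 to 35 mm.
- fence_y (a point): Middle of the inner face of the -y fence, top edge, at station (0, -50) mm, 44 mm above the bench; the face lies at y = -50 mm, from x = -50 to 50 mm.
- handle (a point): Grey grip block, 32 mm wide (station x), 40 along the boom (y), 32 high; origin at its centre, 110 mm above the bench, axes as the station. It only slides along y: at station (0, -185) mm retracted, (0, -65) at the second stop. Take it from above, a finger on each x side (both free): the finger on the -x side squeezes the button in.
- release (a joint): Spring push button on the handle's -x side: 0 = out, 0.006 m = fully in (towards +x). 2.7 N start it, 8.1 N push it fully in; it springs back. Less than 4 mm in, a catch holds the boom at the retracted end or at the first stop; from 4 mm in the boom slides freely.
- button_face (a point): Centre of the button's outer face: a black block 26 mm long (y), 22 mm high, standing 7 mm proud of the handle's -x side (1 mm when in); handle and button measure 39 mm over all, 33 mm with the button in.
- boom (a joint): Pull-out of the telescopic boom towards station +y: 0 = retracted (start), 0.060 m = first stop, 0.120 m = second stop, the end of travel. With the button in it slides past the first stop. A spring draws it back (3 N retracted, 5.4 N at the second stop, plus 0.8 N friction); nothing catches it at the second stop, it must be held.
- lens (a point): Centre of the round magnifier (68 mm across its black rim, 10 mm thick) on the end of the boom, 65 mm ahead (+y) of the handle's centre, 110 mm above the bench. At the second stop it is over the centre of the squared stack.
- plate1_mid (a point): Centre of mask plate 1 (1 = lowest, 4 = top): rigid metal-coated plate 100 x 100 x 4 mm, about 100 g, axes along its edges. At the start shifted 8 to 22 mm towards station -x and 8 to 22 mm towards +y from its squared place and turned up to 3.5 degrees. Squared, it is at station x = 0, y = 0, 26 mm above the bench, its edges on both fences.
- plate2_mid (a point): Centre of mask plate 2 (1 = lowest, 4 = top): rigid metal-coated plate 100 x 100 x 4 mm, about 100 g, axes along its edges. At the start shifted 8 to 22 mm towards station -x and 8 to 22 mm towards +y from its squared place and turned up to 3.5 degrees. Squared, it is at station x = 0, y = 0, 30 mm above the bench, its edges on both fences.
- plate3_mid (a point): Centre of mask plate 3 (1 = lowest, 4 = top): rigid metal-coated plate 100 x 100 x 4 mm, about 100 g, axes along its edges. At the start shifted 8 to 22 mm towards station -x and 8 to 22 mm towards +y from its squared place and turned up to 3.5 degrees. Squared, it is at station x = 0, y = 0, 34 mm above the bench, its edges on both fences.
- plate4_mid (a point): Centre of mask plate 4 (1 = lowest, 4 = top): rigid metal-coated plate 100 x 100 x 4 mm, about 100 g, axes along its edges. At the start shifted 8 to 22 mm towards station -x and 8 to 22 mm towards +y from its squared place and turned up to 3.5 degrees. Squared, it is at station x = 0, y = 0, 38 mm above the bench, its edges on both fences.
- objective1: Bystander: brass microscope objective standing upright, 34 mm wide, 48 mm high, loose; origin under its centre.
- objective2: Bystander: a second brass objective like objective1.
- dish: Bystander: round closed dish, 94 mm wide, 20 mm high, loose; origin under its centre.
- tweezers: Bystander: steel tweezers lying flat, about 130 mm long along their y, 6 mm high, loose; origin near the middle, at the underside.
- bottle: Bystander: white bottle, 60 mm wide, 130 mm high, loose; origin under its centre.
- maskbox: Bystander: flat closed plastic mask box, 125 x 125 x 27 mm, loose; origin under its centre.
Not all that is in view belongs to the job. What is shaped like the part that bears plate4_mid but pink or yellow is not meant. What is shaped like the part that bears plate3_mid but brown or green is not meant.

How it is judged (in metres and radians):
On the way, in this order (a step that is already met when the one before it is completed fails the run):
1. the four plates are squared into the corner, with the boom still retracted (x of plate1_mid in the frame of station between -0.003 and 0.003 m and y of plate1_mid in the frame of station between -0.003 and 0.003 m and z of plate1_mid in the frame of station between 0.022 and 0.03 m and angle between the x axis of each of plate1_mid, plate2_mid, plate3_mid, plate4_mid and the x axis of station, either way round below 0.04 rad and x of plate2_mid in the frame of station between -0.003 and 0.003 m and y of plate2_mid in the frame of station between -0.003 and 0.003 m and z of plate2_mid in the frame of station between 0.026 and 0.034 m and x of plate3_mid in the frame of station between -0.003 and 0.003 m and y of plate3_mid in the frame of station between -0.003 and 0.003 m and z of plate3_mid in the frame of station between 0.03 and 0.038 m and x of plate4_mid in the frame of station between -0.003 and 0.003 m and y of plate4_mid in the frame of station between -0.003 and 0.003 m and z of plate4_mid in the frame of station between 0.034 and 0.042 m and value of joint boom below 0.01 m), for 0.2 s.
2. the handle is gripped, with its button squeezed in (value of joint release above 0.004 m and contact force between the fingers and boom above 2 N), for 0.1 s.
3. the boom is pulled out past the first stop, button in (value of joint boom above 0.065 m and value of joint release above 0.004 m).
At the end, for the whole second after the job is handed in: The fingers hold the handle (over 2 N) with its button at least 4 mm in, the boom is at rest within 6 mm of the second stop (pulled out 114 mm or more), and all four plates lie flat in their stack within 3 mm of the squared place in x and y and within 0.04 rad of the fences (all of step 2 and value of joint boom above 0.114 m and velocity of joint boom between -0.01 and 0.01 m/s and x of plate1_mid in the frame of station between -0.003 and 0.003 m and y of plate1_mid in the frame of station between -0.003 and 0.003 m and z of plate1_mid in the frame of station between 0.022 and 0.03 m and angle between the x axis of each of plate1_mid, plate2_mid, plate3_mid, plate4_mid and the x axis of station, either way round below 0.04 rad and x of plate2_mid in the frame of station between -0.003 and 0.003 m and y of plate2_mid in the frame of station between -0.003 and 0.003 m and z of plate2_mid in the frame of station between 0.026 and 0.034 m and x of plate3_mid in the frame of station between -0.003 and 0.003 m and y of plate3_mid in the frame of station between -0.003 and 0.003 m and z of plate3_mid in the frame of station between 0.03 and 0.038 m and x of plate4_mid in the frame of station between -0.003 and 0.003 m and y of plate4_mid in the frame of station between -0.003 and 0.003 m and z of plate4_mid in the frame of station between 0.034 and 0.042 m); the arm keeps its last pose, push and grip.
It fails at once if a bystander is moved by more than 30 mm or tipped over (distance of any of objective1, objective2, dish, tweezers, bottle, maskbox from where it was at the start of the episode above 0.03 m or angle between any of objective1, objective2, dish, tweezers, bottle, maskbox's own z axis and vertical above 0.5 rad).
It also fails if it takes over 56 s, if anything falls off the work surface, if the arm or the gripper's body presses on something with over 40 N, if the wrist force passes 120 N, or if a joint passes its speed limit or range.

ROBOT

A 7-joint arm with a two-finger parallel gripper is mounted at the origin on the work surface. World frame = base frame: x ahead of the robot, y to its left, z up, the work surface at z = 0. Lengths are in mm, angles in degrees, forces in N, time in s.
With the tool pointing down it reaches from about 400 to 850 mm from the base axis. Payload 10.4 kg.
Tool frame: the origin (TCP) lies at the very end of the fingers, on their centre line; the grasp point (between the pads) lies 19 mm behind it; x points along the fingers, y is the direction in which the jaws open and shut, and the axes are right-handed (so a half turn about x gives the same grasp; the last joint's range is limited). The gripper opens to 85 mm and grips with 20 to 120 N. Pads are 22 mm wide; open, the fingers measure 114 mm over their backs; the gripper's body (76 mm by 85 mm) begins 54 mm behind the grasp point. The pads swing forward as they close: fully open they stand 13 mm farther back than shut.
Start: joints at [-67.701, 19.034, -3.707, 83.658, 1.238, 77.344, -5.071], TCP at [250.152, 572.779, 231.338] pointing down, gripper open.
Joint ranges: [-148.97, 148.97], [-28.65, 121.19], [-84.17, 76.75], [9.2, 138.47], [-72.65, 252.65], [3.7, 117.97], [-149.18, 149.18]. Speed limits (degrees/s): [127.2, 127.2, 159.86, 159.86, 180, 180, 180].

INTERFACE

Orientations are given as a 3x3 rotation matrix whose columns are the frame's x, y, z axes.
In Python, from bench import manip, viewer, workorder gives the robot as it stands. The module is installed in compiled form; this text tells all that it offers.
- The arm moves only by the tool carry_out, never from a script. Its argument "commands" is a list of rows, each an object of numbers: "dx", "dy", "dz": the shift along the tool's x, y, z scaled (see below); "ax", "ay", "az": the turn, a rotation vector about the tool's x, y, z scaled (see below); "hand": the gripper command: -1 is fully open, 1 is shut, values between are in proportion. In form: [{"dx": .., "dy": .., "dz": .., "ax": .., "ay": .., "az": .., "hand": ..}, ...]. A call has 1 to 12 rows; each row shifts and turns the commanded pose from where the row before left it, along the tool's axes as they then stand; what a row does not reach is not made up. The controller multiplies each number of a shift by 0.02 m and each number of a turn by 0.12 rad. A row lasts 1/12 s, in which the tool goes at most 41.7 mm and 7.16 degrees, less where a joint would pass 70% of its speed; a pose out of reach is approached as far as the arm can. A call with a number of a shift or a turn outside -1 to 1 is refused whole. A call with a gripper value outside its range is refused whole. The fingers move at their own pace and stop on an object; "newtons" is the grip in N (left out, the last holds). Time passes only in rows, so rows that do not move let the fingers close. It gives the time, the measured TCP pose, the force and the opening at its end, in the units of the state.
- manip.sense(): the state, without advancing time (a new reading comes with each control period).
- viewer.read_camera(name): name is "side" or "top" or "wrist"; returns the picture (420x560x3 uint8, red, green, blue); there is no depth.
- viewer.camera_model(name): a dict with "camera_matrix" (3x3 intrinsics, pixels), "R" (3x3) and "t" (3): a world point X has camera coordinates R X + t. Camera axes: x right, y down, z forward; pixel columns grow to the right and rows downward; lengths in mm; the calibration is good to about 2 mm. The wrist camera is an equidistant fisheye: a pixel r from the principal point sees the ray r / f radians off the axis. A picture is of the moment at which its call begins: read the wrist's pose just before it. camera_model takes no time and is no camera call; for the wrist camera it gives the pose at the moment of the call.
- workorder.job_done(): hands the job in, once; it reports no verdict.
Trained networks look in the newest picture that a camera, given by its name, has taken for a name from the list of things; names that differ only in an ending like _2 or _b are one class to them, and where a whole thing is asked for, a point or a joint stands for the part that bears it (a point fixed in the world has none). Each returns a list of dicts, best first, with "confidence" (0 to 1); they miss things now and then, are a little off and sometimes report something else, mostly with a low value. They report only what shows in the picture. A call takes as long as a camera call. They do not tell look-alikes from the thing itself.
- viewer.recognise(camera, name): "point" ([column, row] in pixels, amid what is visible of it).
The state is a dict: "time": time; "joints": joint angles; "joint_vel": joint speeds; "joint_efforts": joint torques, N m; "tool_pos": TCP position; "tcp_rot": TCP orientation; "force": force on the tool from outside, world axes, zero at the start; "wrist_torque": the same for the moment, N m; "grip_width": finger opening in mm.
Only numpy, scipy, OpenCV 4.12 (cv2) and the standard library are available. Lean on these libraries where they do the work, as an engineer would, in place of code of your own. Each camera call takes 0.05 s, during which the arm holds its last target.

## Working session

There is one attempt and no reset: what is moved stays moved. The work goes in short steps, Python scripts to look and compute and a tool call to move; the robot and the scene stay as the last step left them, time stands still between calls to the robot, and variables do not carry over. Pictures are saved under pics/ and viewed, and the job is handed in when it is done.

Besides the shell and the picture viewer there is one more tool, called after "Request:" by a JSON object that holds its "name" and its "arguments". carry_out: Moves the arm, as the interface text tells. Its arguments: {"type":"object","properties":{"commands":{"type":"array","items":{"type":"object","properties":{"dx":{"type":"number","minimum":-1,"maximum":1},"dy":{"type":"number","minimum":-1,"maximum":1},"dz":{"type":"number","minimum":-1,"maximum":1},"ax":{"type":"number","minimum":-1,"maximum":1},"ay":{"type":"number","minimum":-1,"maximum":1},"az":{"type":"number","minimum":-1,"maximum":1},"hand":{"type":"number"}}}},"newtons":{"type":"number"}},"required":["commands"]}

```bash
mkdir -p pics
cat > h.py <<'E'
import numpy as np, cv2
from bench import manip, viewer, workorder
def save(n,f,img=None,scale=1):
    im=viewer.read_camera(n) if img is None else img
    cv2.imwrite('pics/'+f,cv2.resize(im[:,:,::-1],None,fx=scale,fy=scale,interpolation=cv2.INTER_CUBIC)); return im
def ray(m,px):
    K=np.array(m['camera_matrix']);R=np.array(m['R']);t=np.array(m['t'])
    d=np.linalg.inv(K)@np.array([px[0],px[1],1.]);return -R.T@t, R.T@d
def at_z(m,px,z):
    o,d=ray(m,px);return o+d*(z-o[2])/d[2]
def proj(m,X):
    K=np.array(m['camera_matrix']);X=np.atleast_2d(X);c=X@np.array(m['R']).T+np.array(m['t']);p=c@K.T;return p[:,:2]/p[:,2:]
E
python3 - <<'E'
from h import *
s=manip.sense();print(s)
for n in('side','top'):
    save(n,n+'0.png',scale=1.4);m=viewer.camera_model(n);print(n,m)
    for k in('station','handle','lens','plate4_mid','plate1_mid','button_face','objective1','dish','tweezers','bottle','maskbox'):
        print(k,[(np.round(r['point']).tolist(),round(r['confidence'],2)) for r in viewer.recognise(n,k)[:4]])
E
```

```text
{'time': 0.0, 'joints': array([-67.70056638,  19.07113356,  -3.70704315,  83.70576289,
         1.23726779,  77.34329909,  -5.06967031]), 'joint_vel': array([ 0.01055843, -0.00128084, -0.06289204,  0.05784413, -0.00782938,
       -0.09212105,  0.01377772]), 'joint_efforts': array([-5.97872477e-04, -6.25435281e+01,  4.89991251e-02, -3.91610241e+01,
        1.63240061e-02,  9.78315133e-03,  3.99745466e-05]), 'tool_pos': array([250.01478336, 572.40745782, 230.52711677]), 'tcp_rot': array([[-5.05892682e-04,  4.00223515e-01,  9.16417417e-01],
       [-1.30813379e-03,  9.16416485e-01, -4.00223830e-01],
       [-9.99999016e-01, -1.40126690e-03,  5.99375116e-05]]), 'force': array([-0.67482716, -0.29870823, -0.26476836]), 'wrist_torque': array([0.00321972, 0.01871652, 0.00780987]), 'grip_width': 85.52220736680782}
side {'camera_matrix': array([[412.94064296,   0.        , 274.99019052],
       [  0.        , 412.94064296, 209.52324166],
       [  0.        ,   0.        ,   1.        ]]), 'R': array([[ 0.96661379, -0.25581606,  0.01469423],
       [-0.18886667, -0.75005037, -0.63384053],
    
[... 844 characters left out ...]
71],
       [-0.99195151, -0.00550081, -0.12649878],
       [ 0.12653899, -0.00770566, -0.9919317 ]]), 't': array([  79.93658174,  582.98132893, 1153.75004121])}
station [([367.0, 195.0], 0.62), ([289.0, 204.0], 0.31)]
handle [([352.0, 199.0], 0.57), ([367.0, 194.0], 0.53)]
lens [([352.0, 198.0], 0.64)]
plate4_mid [([263.0, 298.0], 0.77), ([336.0, 284.0], 0.74), ([294.0, 222.0], 0.73), ([336.0, 167.0], 0.45)]
plate1_mid []
button_face []
objective1 [([303.0, 171.0], 0.65), ([334.0, 168.0], 0.54)]
dish [([224.0, 242.0], 0.57)]
tweezers [([354.0, 198.0], 0.73), ([399.0, 227.0], 0.62), ([151.0, 307.0], 0.2)]
bottle [([144.0, 233.0], 0.6)]
maskbox [([352.0, 201.0], 0.71), ([152.0, 308.0], 0.66)]
```

View pics/side0.png

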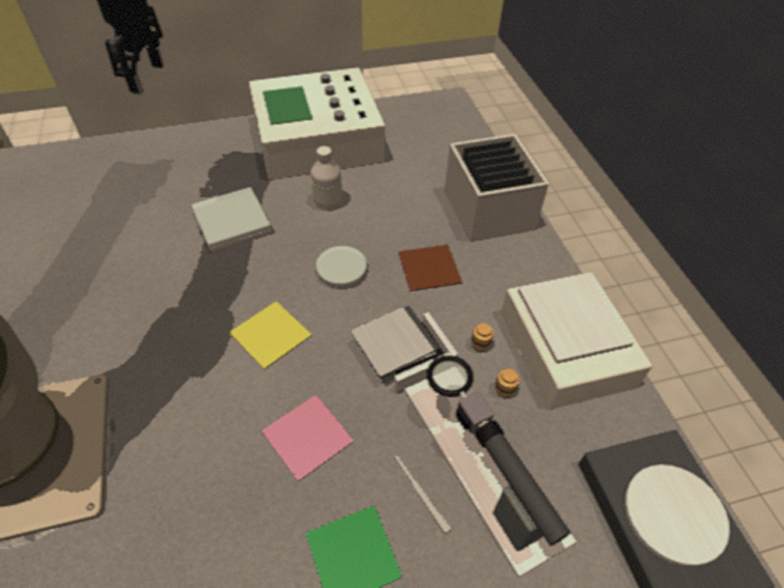

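View pics/top0.png

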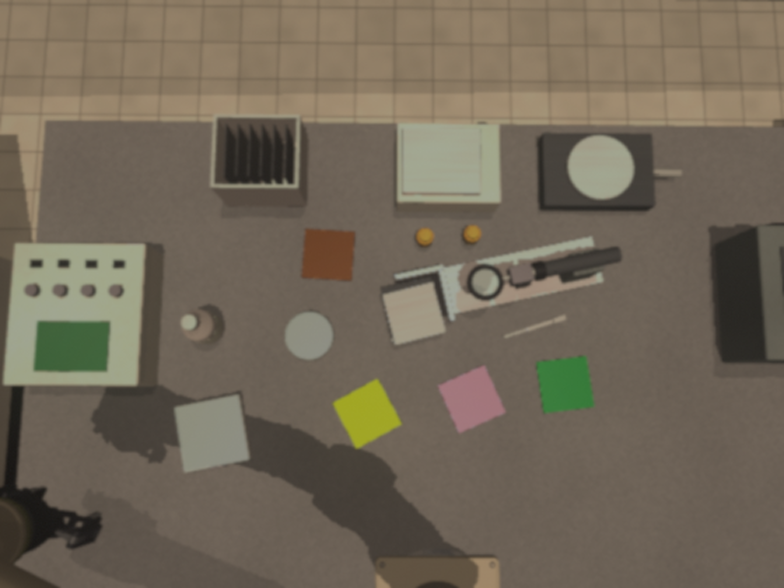

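The side view shows the silver stack at (282,243), with lookalikes yellow (193,238), pink (220,312), green (253,395) and brown (307,190). In the top view the stack is at (295,222), handle (372,195), lens (346,200). The stack in the fixture's corner is the one I want. Checking it in a close crop.

Run:
```python
from h import *
im=viewer.read_camera('top'); save('','top_crop.png',im[155:255,260:455],4)
im=viewer.read_camera('side'); save('','side_crop.png',im[210:410,230:430],3)
m=viewer.camera_model('top')
print(at_z(m,(295,222),40),at_z(m,(372,195),126),at_z(m,(346,200),115))
```

```text
[575.61208949  48.84800833  40.        ] [ 634.31752269 -140.88485308  126.        ] [623.13947405 -77.1851568  115.        ]
```

View pics/top_crop.png

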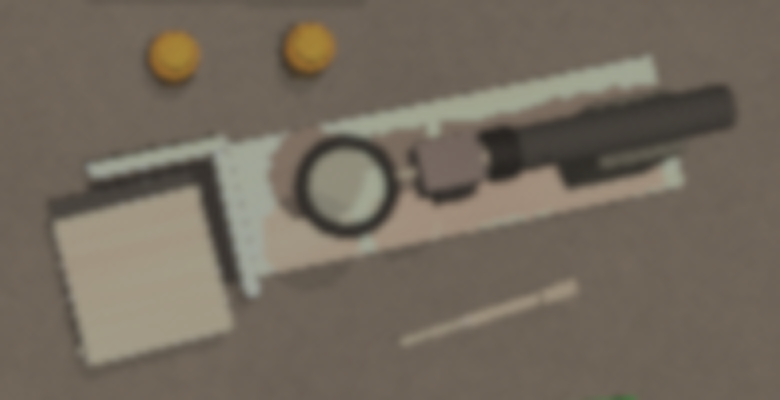

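View pics/side_crop.png

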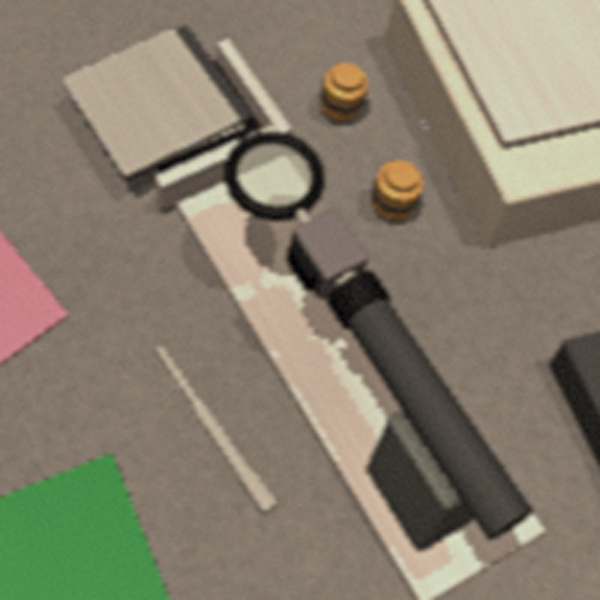

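```bash
cat > fit.py <<'E'
from h import *
from scipy.optimize import least_squares
T=lambda u,v:(260+u/4-.4,155+v/4-.4)
S=lambda u,v:(230+u/3-.3,210+v/3-.3)
obs=[('top',T(347,186),(0,-120,112)),('top',T(246,296),(-50,-50,44)),('top',T(92,182),(50,35,44)),('top',T(731,106),(0,-370,110)),
('side',S(274,175),(0,-120,112)),('side',S(158,178),(-50,-50,44)),('side',S(219,46),(50,35,44))]
ms={n:viewer.camera_model(n) for n in('top','side')}
def W(p,X):
    c,s=np.cos(p[2]),np.sin(p[2]);return np.array([p[0]+c*X[0]-s*X[1],p[1]+s*X[0]+c*X[1],X[2]])
def f(p): return np.concatenate([proj(ms[n],W(p,X))[0]-px for n,px,X in obs])
r=least_squares(f,[600,30,.1],x_scale=[10,10,.1],loss='soft_l1')
if __name__=='__main__':
    print(r.x,np.degrees(r.x[2]));print(f(r.x).reshape(-1,2).round(2))
E
python3 fit.py
python3 - <<'E'
from h import *
save('wrist','w0.png',scale=1.4); print(viewer.camera_model('wrist'))
E
```

```text
[5.94340108e+02 3.53795569e+01 2.18681521e-01] 12.529528233715174
[[ 1.29  0.19]
 [ 1.39  0.53]
 [ 0.73 -0.5 ]
 [ 0.25 -0.06]
 [ 0.51 -1.02]
 [-0.64 -1.37]
 [-0.36 -1.73]]
{'camera_matrix': array([[325.1922621 ,   0.        , 282.462251  ],
       [  0.        , 325.1922621 , 207.54120537],
       [  0.        ,   0.        ,   1.        ]]), 'R': array([[ 4.00944713e-01,  9.16102123e-01, -4.87377332e-04],
       [ 8.66580274e-01, -3.79098136e-01,  3.24535410e-01],
       [ 2.97122815e-01, -1.30543108e-01, -9.45873422e-01]]), 't': array([-624.29462614,  -42.32011353,  381.4957944 ])}
```

View pics/w0.png

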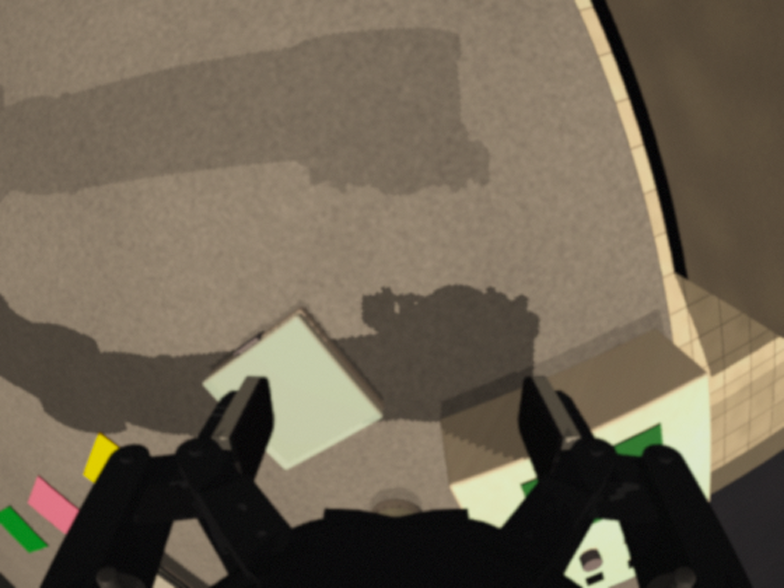

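```bash
cat >> h.py <<'E'
P0=np.array([594.3,35.4,np.radians(12.53)])
def St(X,p=P0):
    c,s=np.cos(p[2]),np.sin(p[2]);return np.array([p[0]+c*X[0]-s*X[1],p[1]+s*X[0]+c*X[1],X[2]])
def toSt(X,p=P0):
    c,s=np.cos(p[2]),np.sin(p[2]);d=np.array(X[:2])-p[:2];return np.array([c*d[0]+s*d[1],-s*d[0]+c*d[1],X[2]])
def plan(X,yawdeg=None,p=P0):
    "units of shift in present tool axes to reach station point X; yawdeg = wanted direction of tool y in station"
    s=manip.sense();R=s['tcp_rot'];d=R.T@(St(X,p)-s['tool_pos'])/20
    print('t',s['time'],'st',toSt(s['tool_pos'],p).round(1),'w',s['grip_width'].round(1),'F',s['force'].round(1),'units',d.round(2))
    if yawdeg is not None:
        y=np.degrees(np.arctan2(R[1,1],R[0,1])-p[2]);a=(yawdeg-y+180)%360-180
        print('yaw',y.round(2),'ax total',(-np.radians(a)/.12).round(2), 'R',R[2].round(4))
E
python3 -c "
from h import *
plan([-105,5,150],90); print(St([-105,5,0]))"
```

```text
Traceback (most recent call last):
  File "h.py", line 21, in plan
    print('t',s['time'],'st',toSt(s['tool_pos'],p).round(1),'w',s['grip_width'].round(1),'F',s['force'].round(1),'units',d.round(2))
                                                                ^^^^^^^^^^^^^^^^^^^^^
AttributeError: 'float' object has no attribute 'round'
```

```bash
sed -i "s/s\['grip_width'\].round(1)/round(s['grip_width'],1)/" h.py
python3 -c "
from h import *
plan([-105,5,150],90); print(St([-105,5,0]))"
```

```text
t 1.35 st [-219.4  599.3  231.3] w 85.4 F [-0.1 -0.2  0.5] units [  4.06 -20.63  22.14]
yaw 53.88 ax total -5.25 R [-1.e+00  1.e-04 -0.e+00]
[490.71607883  17.50108171   0.        ]
```

Request:
{"name": "carry_out", "arguments": {"commands": [{"dy": -0.9, "dz": 0.95, "hand": 0.05}, {"dy": -0.9, "dz": 0.95, "hand": 0.05}, {"dy": -0.9, "dz": 0.95, "hand": 0.05}, {"dy": -0.9, "dz": 0.95, "hand": 0.05}, {"dy": -0.9, "dz": 0.95, "hand": 0.05}, {"dy": -0.9, "dz": 0.95, "hand": 0.05}, {"dy": -0.9, "dz": 0.95, "hand": 0.05}, {"dy": -0.9, "dz": 0.95, "hand": 0.05}, {"dy": -0.9, "dz": 0.95, "hand": 0.05}, {"dy": -0.9, "dz": 0.95, "hand": 0.05}, {"dy": -0.9, "dz": 0.95, "hand": 0.05}, {"dy": -0.9, "dz": 0.95, "hand": 0.05}]}}

```text
$.commands[0]: bad value
```

Request:
{"name": "carry_out", "arguments": {"commands": [{"dy": -0.9, "dz": 1.0, "hand": 0.05}, {"dy": -0.9, "dz": 1.0, "hand": 0.05}, {"dy": -0.9, "dz": 1.0, "hand": 0.05}, {"dy": -0.9, "dz": 1.0, "hand": 0.05}, {"dy": -0.9, "dz": 1.0, "hand": 0.05}, {"dy": -0.9, "dz": 1.0, "hand": 0.05}, {"dx": 0.8, "ax": -1, "hand": 0.05}, {"dx": 0.8, "ax": -1, "hand": 0.05}, {"dx": 0.8, "ax": -1, "hand": 0.05}, {"dx": 0.8, "ax": -1, "hand": 0.05}, {"dx": 0.8, "ax": -1, "hand": 0.05}, {"ax": -0.25, "hand": 0.05}]}}

```text
$.commands[0]: bad value
```

```bash
python3 -c "
from h import *
plan([-105,5,10],90); m=viewer.camera_model('wrist');save('wrist','w1.png',scale=1.4);print(m)"
```

```text
t 1.35 st [-219.4  599.3  231.3] w 85.4 F [-0.1 -0.2  0.5] units [ 11.06 -20.63  22.14]
yaw 53.88 ax total -5.25 R [-1.e+00  1.e-04 -0.e+00]
{'camera_matrix': array([[325.1922621 ,   0.        , 282.462251  ],
       [  0.        , 325.1922621 , 207.54120537],
       [  0.        ,   0.        ,   1.        ]]), 'R': array([[ 4.00944713e-01,  9.16102123e-01, -4.87377332e-04],
       [ 8.66580274e-01, -3.79098136e-01,  3.24535410e-01],
       [ 2.97122815e-01, -1.30543108e-01, -9.45873422e-01]]), 't': array([-624.29462614,  -42.32011353,  381.4957944 ])}
```

View pics/w1.png

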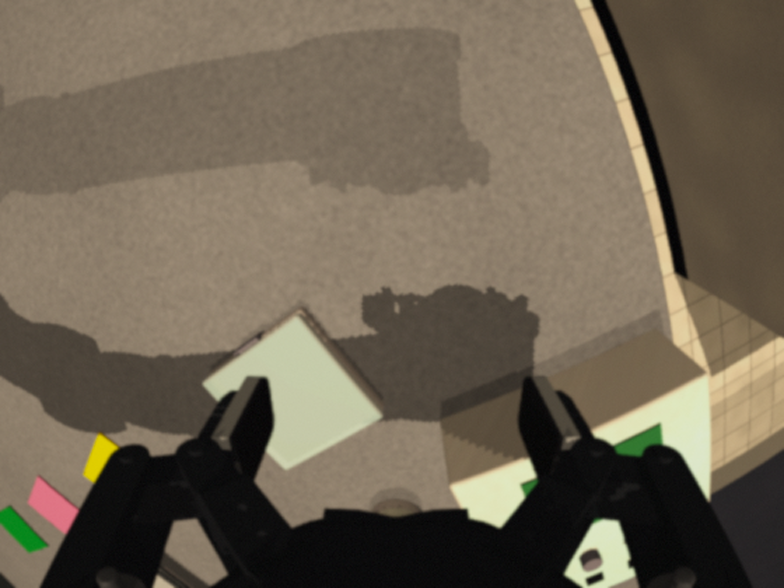

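The arm hasn't moved and the picture is unchanged. Rows apparently need every field.

Request:
{"name": "carry_out", "arguments": {"commands": [{"dx": 0, "dy": -0.9, "dz": 0.95, "ax": 0, "ay": 0, "az": 0, "hand": 0.05}, {"dx": 0, "dy": -0.9, "dz": 0.95, "ax": 0, "ay": 0, "az": 0, "hand": 0.05}, {"dx": 0, "dy": -0.9, "dz": 0.95, "ax": 0, "ay": 0, "az": 0, "hand": 0.05}, {"dx": 0, "dy": -0.9, "dz": 0.95, "ax": 0, "ay": 0, "az": 0, "hand": 0.05}, {"dx": 0, "dy": -0.9, "dz": 0.95, "ax": 0, "ay": 0, "az": 0, "hand": 0.05}, {"dx": 0, "dy": -0.9, "dz": 0.95, "ax": 0, "ay": 0, "az": 0, "hand": 0.05}, {"dx": 0, "dy": -0.9, "dz": 0.95, "ax": 0, "ay": 0, "az": 0, "hand": 0.05}, {"dx": 0, "dy": -0.9, "dz": 0.95, "ax": 0, "ay": 0, "az": 0, "hand": 0.05}, {"dx": 0, "dy": -0.9, "dz": 0.95, "ax": 0, "ay": 0, "az": 0, "hand": 0.05}, {"dx": 0, "dy": -0.9, "dz": 0.95, "ax": 0, "ay": 0, "az": 0, "hand": 0.05}, {"dx": 0, "dy": -0.9, "dz": 0.95, "ax": 0, "ay": 0, "az": 0, "hand": 0.05}, {"dx": 0, "dy": -0.9, "dz": 0.95, "ax": 0, "ay": 0, "az": 0, "hand": 0.05}]}}

```text
time: 2.4
tool_pos: [373.0, 282.3, 231.5]
tcp_rot: [[0.0, 0.4, 0.916], [0.0, 0.916, -0.4], [-1.0, 0.001, 0.0]]
force: [1.1, 0.4, -0.3]
grip_width: 40.3
```

Request:
{"name": "carry_out", "arguments": {"commands": [{"dx": 0, "dy": -0.9, "dz": 0.98, "ax": 0, "ay": 0, "az": 0, "hand": 0.05}, {"dx": 0, "dy": -0.9, "dz": 0.98, "ax": 0, "ay": 0, "az": 0, "hand": 0.05}, {"dx": 0, "dy": -0.9, "dz": 0.98, "ax": 0, "ay": 0, "az": 0, "hand": 0.05}, {"dx": 0, "dy": -0.9, "dz": 0.98, "ax": 0, "ay": 0, "az": 0, "hand": 0.05}, {"dx": 0, "dy": -0.9, "dz": 0.98, "ax": 0, "ay": 0, "az": 0, "hand": 0.05}, {"dx": 0, "dy": -0.9, "dz": 0.98, "ax": 0, "ay": 0, "az": 0, "hand": 0.05}, {"dx": 0, "dy": -0.9, "dz": 0.98, "ax": 0, "ay": 0, "az": 0, "hand": 0.05}, {"dx": 0, "dy": -0.9, "dz": 0.98, "ax": 0, "ay": 0, "az": 0, "hand": 0.05}, {"dx": 0, "dy": -0.9, "dz": 0.98, "ax": 0, "ay": 0, "az": 0, "hand": 0.05}, {"dx": 0, "dy": -0.9, "dz": 0.98, "ax": 0, "ay": 0, "az": 0, "hand": 0.05}, {"dx": 0, "dy": -0.8, "dz": 0.9, "ax": 0, "ay": 0, "az": 0, "hand": 0.05}]}}

```text
time: 3.32
tool_pos: [490.7, 16.6, 231.6]
tcp_rot: [[0.001, 0.401, 0.916], [0.0, 0.916, -0.401], [-1.0, 0.0, 0.001]]
force: [-0.4, 0.4, 0.2]
grip_width: 40.8
```

Request:
{"name": "carry_out", "arguments": {"commands": [{"dx": 0.8, "dy": 0, "dz": 0, "ax": -1, "ay": 0, "az": 0, "hand": 0.05}, {"dx": 0.8, "dy": 0, "dz": 0, "ax": -1, "ay": 0, "az": 0, "hand": 0.05}, {"dx": 0.8, "dy": 0, "dz": 0, "ax": -1, "ay": 0, "az": 0, "hand": 0.05}, {"dx": 0.8, "dy": 0, "dz": 0, "ax": -1, "ay": 0, "az": 0, "hand": 0.05}, {"dx": 0.8, "dy": 0, "dz": 0, "ax": -1, "ay": 0, "az": 0, "hand": 0.05}, {"dx": 0, "dy": 0, "dz": 0, "ax": -0.25, "ay": 0, "az": 0, "hand": 0.05}]}}

```text
time: 3.82
tool_pos: [488.7, 18.1, 148.5]
tcp_rot: [[-0.004, -0.224, 0.975], [-0.001, 0.975, 0.224], [-1.0, 0.0, -0.004]]
force: [0.1, 0.7, -0.3]
grip_width: 40.5
```

```bash
python3 -c "
from h import *
plan([-105,5,10],90); m=viewer.camera_model('wrist');save('wrist','w2.png',scale=1.4);print(m)"
```

```text
t 3.8167 st [-106.8    6.   148.5] w 40.5 F [ 0.1  0.7 -0.3] units [ 6.93 -0.05  0.12]
yaw 90.4 ax total 0.06 R [-1.      0.     -0.0039]
{'camera_matrix': array([[325.1922621 ,   0.        , 282.462251  ],
       [  0.        , 325.1922621 , 207.54120537],
       [  0.        ,   0.        ,   1.        ]]), 'R': array([[-2.23031417e-01,  9.74810945e-01, -7.79584803e-04],
       [ 9.23357583e-01,  2.11515422e-01,  3.20424718e-01],
       [ 3.12518416e-01,  7.07449431e-02, -9.47273663e-01]]), 't': array([  92.10704405, -469.8846793 ,  149.00847889])}
```

View pics/w2.png

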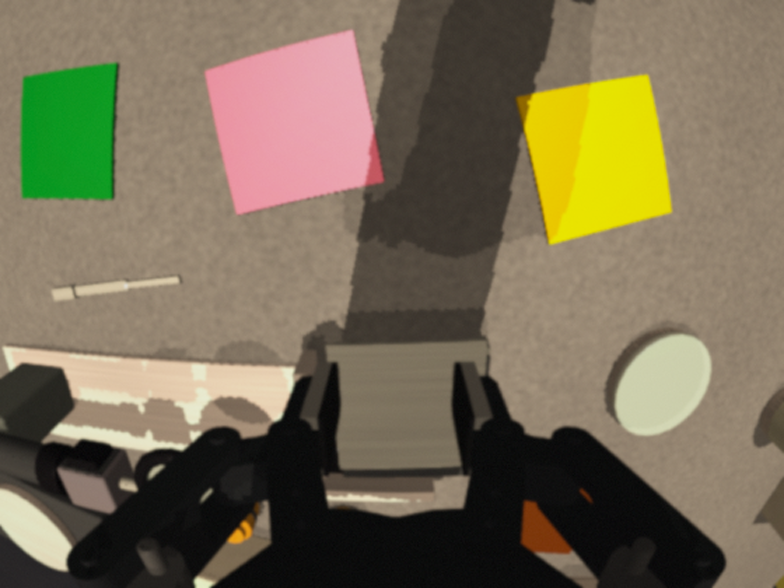

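The picture shows the stack just ahead of the fingers (columns 328–487), with its near edge parallel to them at row 342. Lowering outside the -x edge.

Request:
{"name": "carry_out", "arguments": {"commands": [{"dx": 1, "dy": 0, "dz": 0, "ax": 0, "ay": 0, "az": 0, "hand": 0.05}, {"dx": 1, "dy": 0, "dz": 0, "ax": 0, "ay": 0, "az": 0, "hand": 0.05}, {"dx": 1, "dy": 0, "dz": 0, "ax": 0, "ay": 0, "az": 0, "hand": 0.05}, {"dx": 1, "dy": 0, "dz": 0, "ax": 0, "ay": 0, "az": 0, "hand": 0.05}, {"dx": 1, "dy": 0, "dz": 0, "ax": 0, "ay": 0, "az": 0, "hand": 0.05}, {"dx": 1, "dy": 0, "dz": 0, "ax": 0, "ay": 0, "az": 0, "hand": 0.05}, {"dx": 0.9, "dy": 0, "dz": 0, "ax": 0, "ay": 0, "az": 0, "hand": 0.05}, {"dx": 0, "dy": 0, "dz": 0, "ax": 0, "ay": 0, "az": 0, "hand": 0.05}]}}

```text
time: 4.53
tool_pos: [488.6, 18.2, 10.9]
tcp_rot: [[-0.004, -0.216, 0.976], [-0.001, 0.976, 0.216], [-1.0, -0.0, -0.004]]
force: [-0.9, -0.4, -0.4]
grip_width: 40.9
```

```bash
python3 -c "
from h import *
plan([-61,5,10],90); m=viewer.camera_model('wrist');save('wrist','w3.png',scale=1.4)
im=viewer.read_camera('side');save('','s3.png',im[190:300,200:340],5)"
```

```text
t 4.5333 st [-106.9    6.2   10.9] w 40.9 F [-0.9 -0.4 -0.4] units [ 0.04 -0.05  2.3 ]
yaw 89.92 ax total -0.01 R [-1.e+00 -1.e-04 -4.e-03]
```

View pics/w3.png

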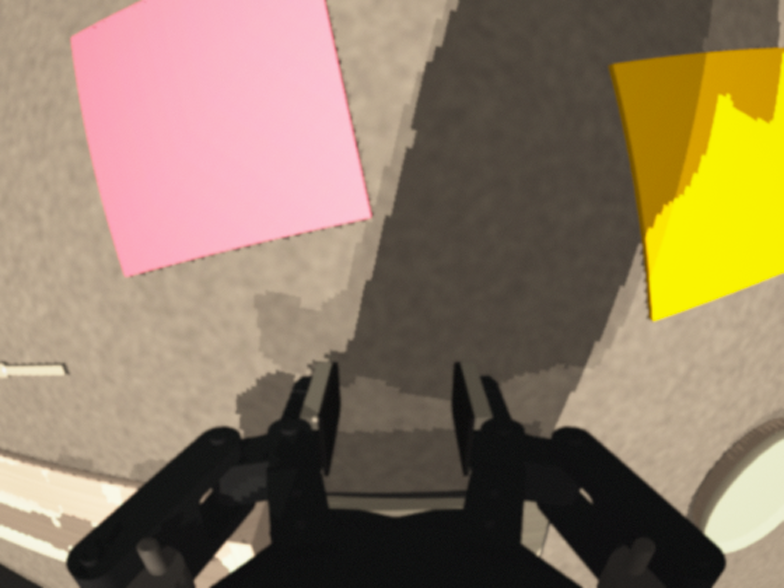

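View pics/s3.png

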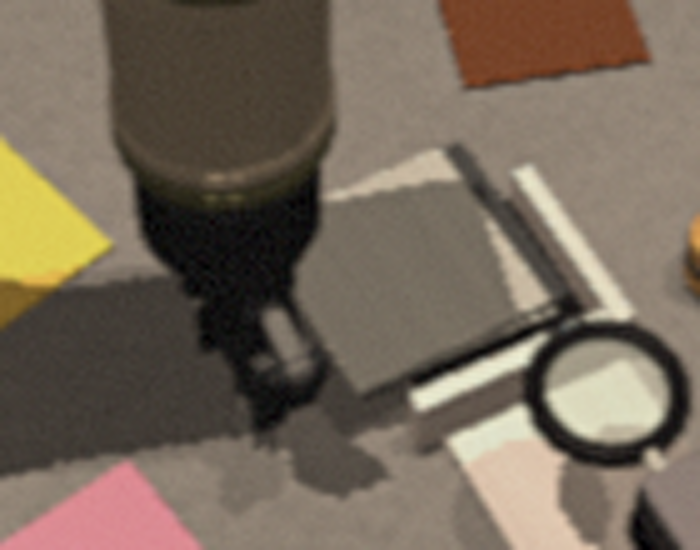

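The fingers are straddling a clear patch just outside the stack. Starting the +x push slowly.

Request:
{"name": "carry_out", "arguments": {"commands": [{"dx": 0, "dy": 0, "dz": 0.5, "ax": 0, "ay": 0, "az": 0, "hand": 0.05}, {"dx": 0, "dy": 0, "dz": 0.2, "ax": 0, "ay": 0, "az": 0, "hand": 0.05}, {"dx": 0, "dy": 0, "dz": 0.2, "ax": 0, "ay": 0, "az": 0, "hand": 0.05}, {"dx": 0, "dy": 0, "dz": 0.2, "ax": 0, "ay": 0, "az": 0, "hand": 0.05}, {"dx": 0, "dy": 0, "dz": 0.2, "ax": 0, "ay": 0, "az": 0, "hand": 0.05}, {"dx": 0, "dy": 0, "dz": 0.2, "ax": 0, "ay": 0, "az": 0, "hand": 0.05}, {"dx": 0, "dy": 0, "dz": 0.1, "ax": 0, "ay": 0, "az": 0, "hand": 0.05}, {"dx": 0, "dy": 0, "dz": 0.1, "ax": 0, "ay": 0, "az": 0, "hand": 0.05}, {"dx": 0, "dy": 0, "dz": 0.1, "ax": 0, "ay": 0, "az": 0, "hand": 0.05}, {"dx": 0, "dy": 0, "dz": 0.1, "ax": 0, "ay": 0, "az": 0, "hand": 0.05}, {"dx": 0, "dy": 0, "dz": 0.1, "ax": 0, "ay": 0, "az": 0, "hand": 0.05}]}}

```text
time: 5.55
tool_pos: [529.3, 26.9, 13.2]
tcp_rot: [[-0.0, -0.216, 0.976], [0.0, 0.976, 0.216], [-1.0, 0.0, -0.0]]
force: [-1.1, -0.9, -0.3]
grip_width: 40.7
```

```bash
python3 -c "
from h import *
plan([-61,5,10],90)
im=viewer.read_camera('side');save('','s4.png',im[190:300,200:340],5)"
```

```text
t 5.55 st [-65.3   5.9  13.2] w 40.7 F [-1.1 -0.9 -0.3] units [ 0.16 -0.04  0.22]
yaw 89.97 ax total -0.0 R [-1.e+00  1.e-04 -4.e-04]
```

View pics/s4.png

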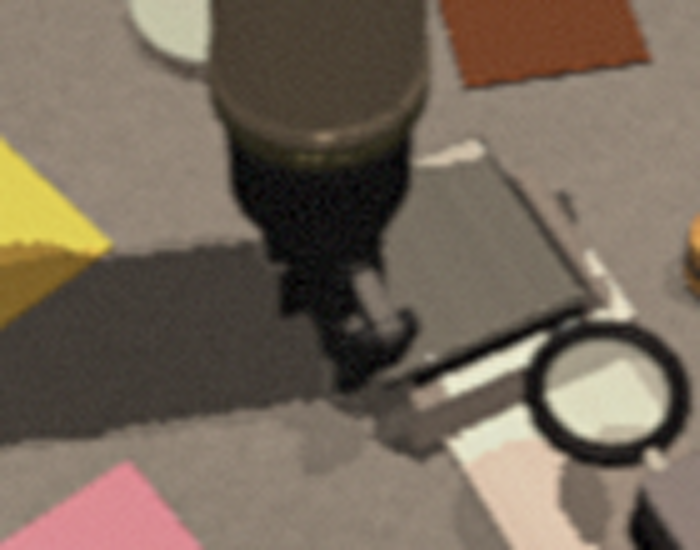

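Request:
{"name": "carry_out", "arguments": {"commands": [{"dx": 0.15, "dy": 0, "dz": 0.05, "ax": 0, "ay": 0, "az": 0, "hand": 0.05}, {"dx": 0, "dy": 0, "dz": 0.05, "ax": 0, "ay": 0, "az": 0, "hand": 0.05}, {"dx": 0, "dy": 0, "dz": 0.05, "ax": 0, "ay": 0, "az": 0, "hand": 0.05}, {"dx": 0, "dy": 0, "dz": 0.05, "ax": 0, "ay": 0, "az": 0, "hand": 0.05}, {"dx": 0, "dy": 0, "dz": 0.05, "ax": 0, "ay": 0, "az": 0, "hand": 0.05}]}}

```text
time: 6.02
tool_pos: [533.2, 27.9, 9.9]
tcp_rot: [[-0.002, -0.216, 0.976], [-0.0, 0.976, 0.216], [-1.0, 0.0, -0.002]]
force: [-8.2, -0.9, 3.4]
grip_width: 40.9
```

Request:
{"name": "carry_out", "arguments": {"commands": [{"dx": 0, "dy": 0, "dz": 0.05, "ax": 0, "ay": 0, "az": 0, "hand": 0.05}, {"dx": 0, "dy": 0, "dz": 0, "ax": 0, "ay": 0, "az": 0, "hand": 0.05}]}}

```text
time: 6.18
tool_pos: [533.1, 27.8, 9.6]
tcp_rot: [[-0.005, -0.216, 0.976], [-0.0, 0.976, 0.216], [-1.0, 0.001, -0.005]]
force: [-10.6, -1.7, 4.1]
grip_width: 40.7
```

```bash
python3 -c "
from h import *
plan([-61,5,10],90)"
```

```text
t 6.1833 st [-61.4   5.8   9.6] w 40.7 F [-10.6  -1.7   4.1] units [-0.02 -0.04  0.02]
yaw 89.95 ax total -0.01 R [-1.0e+00  6.0e-04 -4.5e-03]
```

Request:
{"name": "carry_out", "arguments": {"commands": [{"dx": 0, "dy": 0, "dz": -0.6, "ax": 0, "ay": 0, "az": 0, "hand": 0.05}, {"dx": 0, "dy": 0, "dz": -1, "ax": 0, "ay": 0, "az": 0, "hand": 0.05}, {"dx": -1, "dy": 0, "dz": -0.5, "ax": 0, "ay": 0, "az": 0, "hand": 0.05}, {"dx": -1, "dy": 0, "dz": 0, "ax": 0, "ay": 0, "az": 0, "hand": 0.05}, {"dx": -1, "dy": 0, "dz": 0, "ax": 0, "ay": 0, "az": 0, "hand": 0.05}]}}

```text
time: 6.6
tool_pos: [493.9, 19.0, 71.2]
tcp_rot: [[0.0, -0.216, 0.976], [0.0, 0.976, 0.216], [-1.0, 0.0, 0.0]]
force: [1.3, 0.9, 0.1]
grip_width: 40.6
```

```bash
python3 -c "
from h import *
print(manip.sense()['joints'].round(1))
plan([0,110,80],0)
im=viewer.read_camera('side');save('','s5.png',im[190:300,200:340],5)"
```

```text
[-30.3  12.2  25.2 114.6  -6.4  54.5 100.5]
t 6.6 st [-101.6    5.8   71.2] w 40.6 F [1.3 0.9 0.1] units [-0.44  5.21  5.08]
yaw 89.95 ax total 13.08 R [-1.e+00  2.e-04  2.e-04]
```

View pics/s5.png

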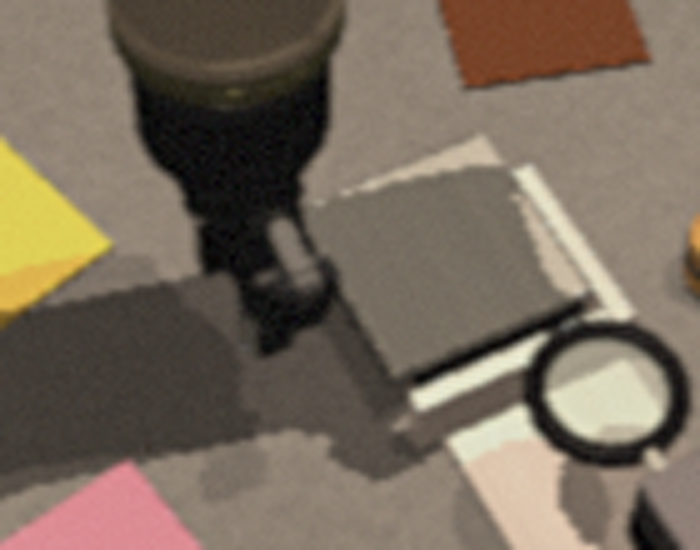

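The stack now rests against the +x fence and still has a gap to the -y fence. Moving to the +y side.

Request:
{"name": "carry_out", "arguments": {"commands": [{"dx": -0.1, "dy": 0.95, "dz": 0.85, "ax": 0, "ay": 0, "az": 0, "hand": 0.05}, {"dx": 0, "dy": 0.95, "dz": 0.85, "ax": 0, "ay": 0, "az": 0, "hand": 0.05}, {"dx": 0, "dy": 0.95, "dz": 0.85, "ax": 0, "ay": 0, "az": 0, "hand": 0.05}, {"dx": 0, "dy": 0.95, "dz": 0.85, "ax": 0, "ay": 0, "az": 0, "hand": 0.05}, {"dx": 0, "dy": 0.95, "dz": 0.85, "ax": 0, "ay": 0, "az": 0, "hand": 0.05}, {"dx": 0, "dy": 0.95, "dz": 0.85, "ax": 0, "ay": 0, "az": 0, "hand": 0.05}, {"dx": 0, "dy": 0, "dz": 0, "ax": 1, "ay": 0, "az": 0, "hand": 0.05}, {"dx": 0, "dy": 0, "dz": 0, "ax": 1, "ay": 0, "az": 0, "hand": 0.05}, {"dx": 0, "dy": 0, "dz": 0, "ax": 1, "ay": 0, "az": 0, "hand": 0.05}, {"dx": 0, "dy": 0, "dz": 0, "ax": 1, "ay": 0, "az": 0, "hand": 0.05}, {"dx": 0, "dy": 0, "dz": 0, "ax": 1, "ay": 0, "az": 0, "hand": 0.05}, {"dx": 0, "dy": 0, "dz": 0, "ax": 1, "ay": 0, "az": 0, "hand": 0.05}]}}

```text
time: 7.65
tool_pos: [569.6, 152.8, 72.4]
tcp_rot: [[0.001, 0.486, 0.874], [0.0, 0.874, -0.486], [-1.0, 0.001, 0.001]]
force: [0.3, 1.0, -0.2]
grip_width: 40.8
```

Request:
{"name": "carry_out", "arguments": {"commands": [{"dx": 0, "dy": 0, "dz": 0, "ax": 1, "ay": 0, "az": 0, "hand": 0.05}, {"dx": 0, "dy": 0, "dz": 0, "ax": 1, "ay": 0, "az": 0, "hand": 0.05}, {"dx": 0, "dy": 0, "dz": 0, "ax": 1, "ay": 0, "az": 0, "hand": 0.05}, {"dx": 0, "dy": 0, "dz": 0, "ax": 1, "ay": 0, "az": 0, "hand": 0.05}, {"dx": 0, "dy": 0, "dz": 0, "ax": 1, "ay": 0, "az": 0, "hand": 0.05}, {"dx": 0, "dy": 0, "dz": 0, "ax": 1, "ay": 0, "az": 0, "hand": 0.05}, {"dx": 0, "dy": 0, "dz": 0, "ax": 1, "ay": 0, "az": 0, "hand": 0.05}, {"dx": 0, "dy": 0, "dz": 0, "ax": 0.1, "ay": 0, "az": 0, "hand": 0.05}, {"dx": 0, "dy": 0, "dz": 0, "ax": 0, "ay": 0, "az": 0, "hand": 0.05}]}}

```text
time: 8.4
tool_pos: [569.4, 152.8, 72.3]
tcp_rot: [[0.001, 0.976, 0.218], [-0.0, 0.218, -0.976], [-1.0, 0.001, 0.0]]
force: [0.1, 0.5, 0.2]
grip_width: 40.7
```

```bash
python3 -c "
from h import *
print(manip.sense()['joints'].round(1))
plan([0,105,10],0)
save('wrist','w6.png',scale=1.4)"
```

```text
[-50.5  26.4  38.8 101.  -18.9  59.2   7.8]
t 8.4 st [  1.1 120.   72.3] w 40.7 F [0.1 0.5 0.2] units [ 3.12 -0.06  0.75]
yaw 0.07 ax total 0.01 R [-1.e+00  6.e-04  2.e-04]
```

View pics/w6.png

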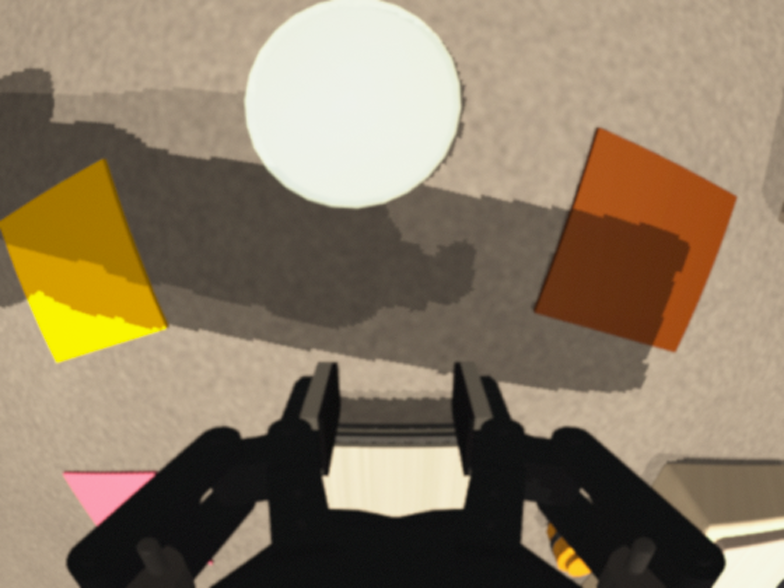

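The view shows the stack ahead (rows 425–510) and the dish well clear behind (355,105). Descending and then pushing to -y.

Request:
{"name": "carry_out", "arguments": {"commands": [{"dx": 1, "dy": 0, "dz": 0.1, "ax": 0, "ay": 0, "az": 0, "hand": 0.05}, {"dx": 1, "dy": 0, "dz": 0.1, "ax": 0, "ay": 0, "az": 0, "hand": 0.05}, {"dx": 1, "dy": 0, "dz": 0, "ax": 0, "ay": 0, "az": 0, "hand": 0.05}, {"dx": 0.1, "dy": 0, "dz": 0.2, "ax": 0, "ay": 0, "az": 0, "hand": 0.05}, {"dx": 0, "dy": 0, "dz": 0.4, "ax": 0, "ay": 0, "az": 0, "hand": 0.05}, {"dx": 0, "dy": 0, "dz": 0.3, "ax": 0, "ay": 0, "az": 0, "hand": 0.05}, {"dx": 0, "dy": 0, "dz": 0.2, "ax": 0, "ay": 0, "az": 0, "hand": 0.05}, {"dx": 0, "dy": 0, "dz": 0.2, "ax": 0, "ay": 0, "az": 0, "hand": 0.05}, {"dx": 0, "dy": 0, "dz": 0.2, "ax": 0, "ay": 0, "az": 0, "hand": 0.05}, {"dx": 0, "dy": 0, "dz": 0.2, "ax": 0, "ay": 0, "az": 0, "hand": 0.05}, {"dx": 0, "dy": 0, "dz": 0.2, "ax": 0, "ay": 0, "az": 0, "hand": 0.05}]}}

```text
time: 9.37
tool_pos: [578.4, 111.4, 10.6]
tcp_rot: [[0.0, 0.976, 0.216], [0.0, 0.216, -0.976], [-1.0, 0.001, -0.0]]
force: [-0.0, 1.1, 1.7]
grip_width: 40.4
```

Request:
{"name": "carry_out", "arguments": {"commands": [{"dx": 0, "dy": 0, "dz": 0.1, "ax": 0, "ay": 0, "az": 0, "hand": 0.05}, {"dx": 0, "dy": 0, "dz": 0.1, "ax": 0, "ay": 0, "az": 0, "hand": 0.05}, {"dx": 0, "dy": 0, "dz": 0.1, "ax": 0, "ay": 0, "az": 0, "hand": 0.05}, {"dx": 0, "dy": 0, "dz": 0.1, "ax": 0, "ay": 0, "az": 0, "hand": 0.05}]}}

```text
time: 9.7
tool_pos: [579.9, 103.9, 10.3]
tcp_rot: [[-0.0, 0.976, 0.216], [0.0, 0.216, -0.976], [-1.0, -0.0, -0.0]]
force: [0.5, 0.3, 0.0]
grip_width: 41.1
```

```bash
python3 -c "
from h import *
plan([0,61,10],0)
im=viewer.read_camera('side');save('','s6.png',im[190:300,200:340],5)"
```

```text
t 9.7 st [ 0.8 70.  10.3] w 41.1 F [0.5 0.3 0. ] units [ 0.01 -0.04  0.45]
yaw -0.07 ax total -0.01 R [-1.e+00 -0.e+00 -3.e-04]
```

View pics/s6.png

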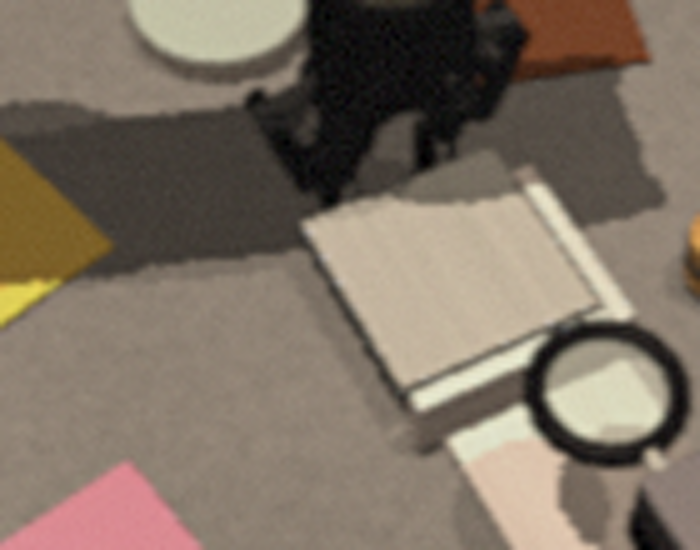

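Request:
{"name": "carry_out", "arguments": {"commands": [{"dx": 0, "dy": 0, "dz": 0.1, "ax": 0, "ay": 0, "az": 0, "hand": 0.05}, {"dx": 0, "dy": 0, "dz": 0.1, "ax": 0, "ay": 0, "az": 0, "hand": 0.05}, {"dx": 0, "dy": 0, "dz": 0.05, "ax": 0, "ay": 0, "az": 0, "hand": 0.05}, {"dx": 0, "dy": 0, "dz": 0.05, "ax": 0, "ay": 0, "az": 0, "hand": 0.05}, {"dx": 0, "dy": 0, "dz": 0.05, "ax": 0, "ay": 0, "az": 0, "hand": 0.05}, {"dx": 0, "dy": 0, "dz": 0.05, "ax": 0, "ay": 0, "az": 0, "hand": 0.05}]}}

```text
time: 10.25
tool_pos: [581.6, 96.0, 10.3]
tcp_rot: [[-0.0, 0.977, 0.215], [0.0, 0.215, -0.977], [-1.0, -0.0, -0.0]]
force: [-0.3, 1.5, -0.1]
grip_width: 40.8
```

Request:
{"name": "carry_out", "arguments": {"commands": [{"dx": 0, "dy": 0, "dz": 0.05, "ax": 0, "ay": 0, "az": 0, "hand": 0.05}, {"dx": 0, "dy": 0, "dz": 0.05, "ax": 0, "ay": 0, "az": 0, "hand": 0.05}, {"dx": 0, "dy": 0, "dz": 0, "ax": 0, "ay": 0, "az": 0, "hand": 0.05}]}}

```text
time: 10.5
tool_pos: [581.6, 95.7, 10.3]
tcp_rot: [[-0.001, 0.976, 0.216], [0.002, 0.216, -0.976], [-1.0, -0.0, -0.002]]
force: [-1.7, 6.0, 1.5]
grip_width: 40.8
```

```bash
python3 -c "
from h import *
plan([0,61,10],0)
im=viewer.read_camera('side');save('','s7.png',im[190:300,200:340],5)"
```

```text
t 10.5 st [ 0.7 61.7 10.3] w 40.8 F [-1.7  6.   1.5] units [ 0.01 -0.04  0.03]
yaw -0.03 ax total -0.0 R [-1.0e+00 -5.0e-04 -2.3e-03]
```

View pics/s7.png

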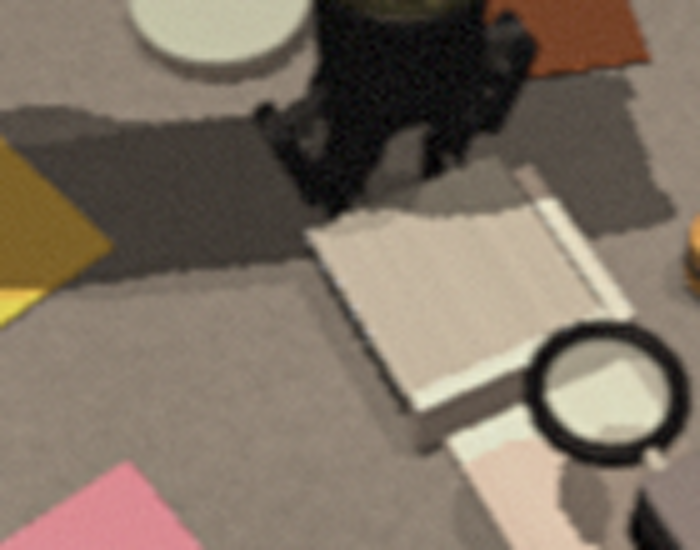

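Request:
{"name": "carry_out", "arguments": {"commands": [{"dx": 0, "dy": 0, "dz": 0.1, "ax": 0, "ay": 0, "az": 0, "hand": 0.05}, {"dx": 0, "dy": 0, "dz": 0.1, "ax": 0, "ay": 0, "az": 0, "hand": 0.05}, {"dx": 0, "dy": 0, "dz": 0, "ax": 0, "ay": 0, "az": 0, "hand": 0.05}, {"dx": 0, "dy": 0, "dz": 0, "ax": 0, "ay": 0, "az": 0, "hand": 0.05}]}}

```text
time: 10.88
tool_pos: [581.6, 95.7, 10.3]
tcp_rot: [[-0.003, 0.976, 0.219], [0.006, 0.219, -0.976], [-1.0, -0.001, -0.007]]
force: [-6.8, 17.1, 4.8]
grip_width: 40.8
```

Request:
{"name": "carry_out", "arguments": {"commands": [{"dx": 0, "dy": 0, "dz": -0.5, "ax": 0, "ay": 0, "az": 0, "hand": 0.05}, {"dx": 0, "dy": 0, "dz": -1, "ax": 0, "ay": 0, "az": 0, "hand": 0.05}, {"dx": -1, "dy": 0, "dz": -1, "ax": 0, "ay": 0, "az": 0, "hand": 0.05}, {"dx": -1, "dy": 0, "dz": -0.5, "ax": 0, "ay": 0, "az": 0, "hand": 0.05}, {"dx": -1, "dy": 0, "dz": 0, "ax": 0, "ay": 0, "az": 0, "hand": 0.05}]}}

```text
time: 11.3
tool_pos: [569.1, 151.5, 70.6]
tcp_rot: [[-0.001, 0.976, 0.219], [0.0, 0.219, -0.976], [-1.0, -0.001, -0.0]]
force: [0.1, 0.5, -0.1]
grip_width: 40.7
```

```bash
python3 -c "
from h import *
plan([-105,0,80],90)
save('wrist','w8.png',scale=1.4)
im=viewer.read_camera('side');save('','s8.png',im[190:300,200:340],5)"
```

```text
t 11.3 st [  0.6 118.8  70.6] w 40.7 F [ 0.1  0.5 -0.1] units [-0.47 -5.29  5.93]
yaw 0.1 ax total -13.08 R [-1.e+00 -8.e-04 -3.e-04]
```

View pics/s8.png

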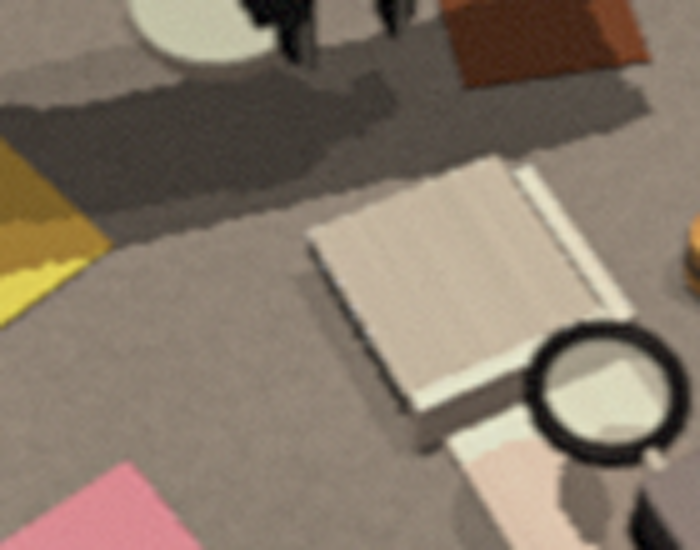

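View pics/w8.png

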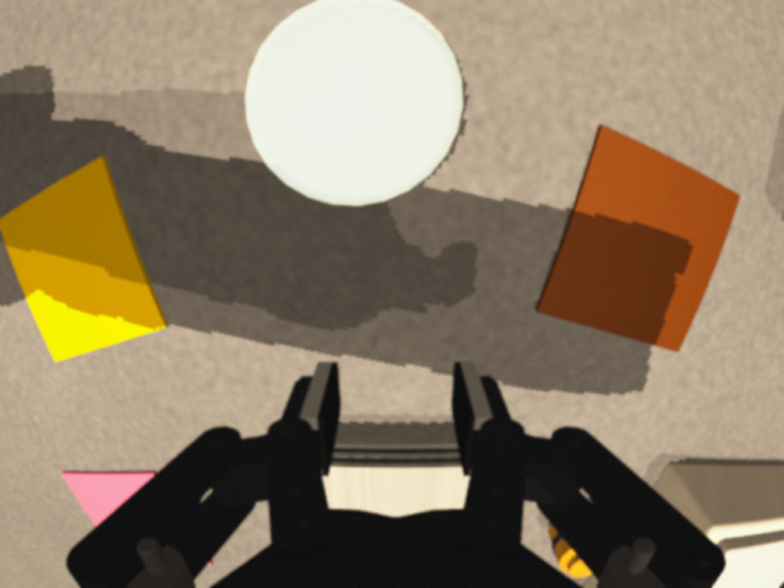

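The stack sits flush along both fences in this view. I'll do one more light +x tap with shut fingers. This needs no turn, and the orientation already suits the handle.

Request:
{"name": "carry_out", "arguments": {"commands": [{"dx": 0, "dy": -0.9, "dz": 0.98, "ax": 0, "ay": 0, "az": 0, "hand": 1}, {"dx": 0, "dy": -0.9, "dz": 0.98, "ax": 0, "ay": 0, "az": 0, "hand": 1}, {"dx": 0, "dy": -0.9, "dz": 0.98, "ax": 0, "ay": 0, "az": 0, "hand": 1}, {"dx": 0, "dy": -0.9, "dz": 0.98, "ax": 0, "ay": 0, "az": 0, "hand": 1}, {"dx": 0, "dy": -0.9, "dz": 0.98, "ax": 0, "ay": 0, "az": 0, "hand": 1}, {"dx": 0, "dy": -0.8, "dz": 1, "ax": 0, "ay": 0, "az": 0, "hand": 1}, {"dx": 0.9, "dy": 0, "dz": 0, "ax": 0, "ay": 0, "az": 0, "hand": 1}, {"dx": 0.9, "dy": 0, "dz": 0, "ax": 0, "ay": 0, "az": 0, "hand": 1}, {"dx": 0.9, "dy": 0, "dz": 0, "ax": 0, "ay": 0, "az": 0, "hand": 1}, {"dx": 0, "dy": 0, "dz": 0, "ax": 0, "ay": 0, "az": 0, "hand": 1}]}}

```text
time: 12.23
tool_pos: [489.6, 9.7, 13.5]
tcp_rot: [[-0.004, 0.977, 0.214], [-0.002, 0.214, -0.977], [-1.0, -0.005, 0.001]]
force: [-1.0, -0.6, -0.1]
grip_width: -0.0
```

```bash
python3 -c "
from h import *
plan([-65,0,15],0)
im=viewer.read_camera('side');save('','s9.png',im[190:300,200:340],5)"
```

```text
t 12.2333 st [-107.8   -2.4   13.5] w -0.0 F [-1.  -0.6 -0.1] units [-0.09  2.14 -0.12]
yaw -0.15 ax total -0.02 R [-1.0e+00 -4.5e-03  7.0e-04]
```

View pics/s9.png

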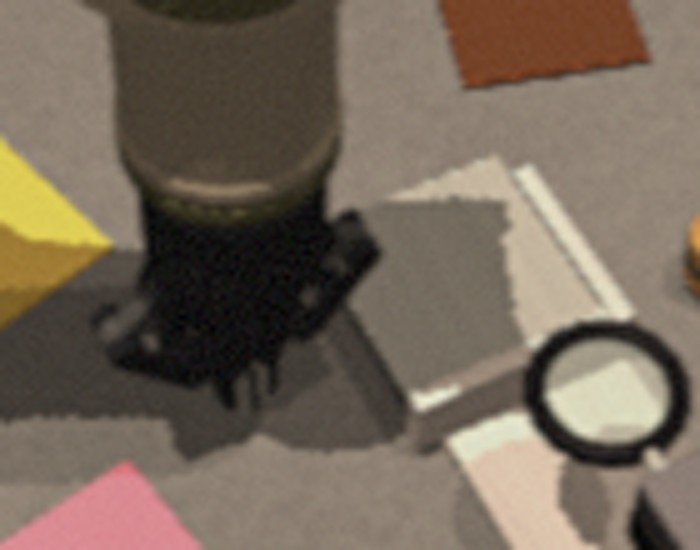

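Request:
{"name": "carry_out", "arguments": {"commands": [{"dx": 0, "dy": 0.6, "dz": -0.1, "ax": 0, "ay": 0, "az": 0, "hand": 1}, {"dx": 0, "dy": 0.5, "dz": 0, "ax": 0, "ay": 0, "az": 0, "hand": 1}, {"dx": 0, "dy": 0.3, "dz": 0, "ax": 0, "ay": 0, "az": 0, "hand": 1}, {"dx": 0, "dy": 0.2, "dz": 0, "ax": 0, "ay": 0, "az": 0, "hand": 1}, {"dx": 0, "dy": 0.1, "dz": 0, "ax": 0, "ay": 0, "az": 0, "hand": 1}, {"dx": 0, "dy": 0.1, "dz": 0, "ax": 0, "ay": 0, "az": 0, "hand": 1}]}}

```text
time: 12.78
tool_pos: [526.6, 20.1, 16.6]
tcp_rot: [[0.0, 0.977, 0.215], [-0.0, 0.215, -0.977], [-1.0, 0.0, 0.0]]
force: [0.8, -0.2, 0.6]
grip_width: -0.1
```

Request:
{"name": "carry_out", "arguments": {"commands": [{"dx": 0, "dy": 0.1, "dz": 0, "ax": 0, "ay": 0, "az": 0, "hand": 1}, {"dx": 0, "dy": 0.1, "dz": 0, "ax": 0, "ay": 0, "az": 0, "hand": 1}]}}

```text
time: 12.95
tool_pos: [530.4, 21.1, 16.4]
tcp_rot: [[-0.0, 0.977, 0.215], [0.0, 0.215, -0.977], [-1.0, -0.0, -0.0]]
force: [-0.5, 0.6, 0.1]
grip_width: 0.4
```

```bash
python3 -c "
from h import *
plan([-65,0,15],0)
im=viewer.read_camera('side');save('','s10.png',im[190:300,200:340],5)"
```

```text
t 12.95 st [-65.5  -0.1  16.4] w 0.4 F [-0.5  0.6  0.1] units [ 0.07  0.02 -0.  ]
yaw -0.11 ax total -0.02 R [-1.e+00 -1.e-04 -2.e-04]
```

View pics/s10.png

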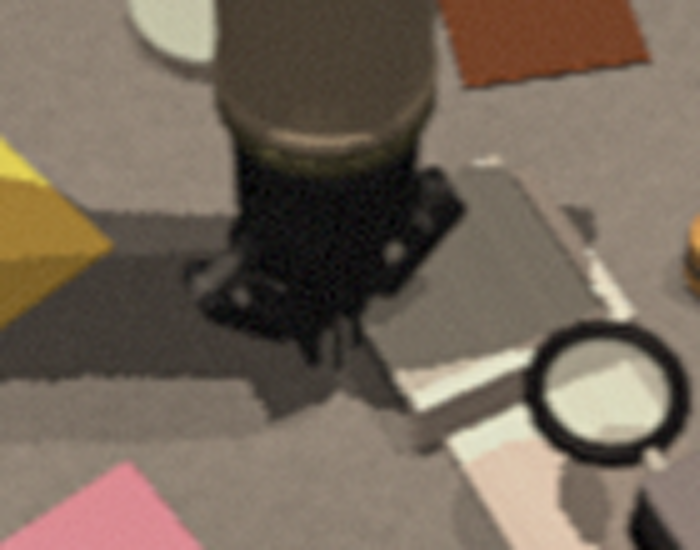

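Request:
{"name": "carry_out", "arguments": {"commands": [{"dx": 0.1, "dy": 0.1, "dz": 0, "ax": 0, "ay": 0, "az": 0, "hand": 1}, {"dx": 0, "dy": 0.1, "dz": 0, "ax": 0, "ay": 0, "az": 0, "hand": 1}]}}

```text
time: 13.17
tool_pos: [531.8, 21.4, 13.3]
tcp_rot: [[-0.005, 0.977, 0.215], [-0.0, 0.215, -0.977], [-1.0, -0.005, -0.001]]
force: [-15.9, -2.8, 7.6]
grip_width: -0.2
```

Request:
{"name": "carry_out", "arguments": {"commands": [{"dx": 0, "dy": 0.1, "dz": 0, "ax": 0, "ay": 0, "az": 0, "hand": 1}, {"dx": 0, "dy": 0.05, "dz": 0, "ax": 0, "ay": 0, "az": 0, "hand": 1}]}}

```text
time: 13.33
tool_pos: [531.8, 21.3, 12.4]
tcp_rot: [[-0.012, 0.977, 0.214], [-0.001, 0.214, -0.977], [-1.0, -0.012, -0.002]]
force: [-23.7, -3.2, 10.2]
grip_width: -0.3
```

Request:
{"name": "carry_out", "arguments": {"commands": [{"dx": 0, "dy": 0.05, "dz": 0, "ax": 0, "ay": 0, "az": 0, "hand": 1}, {"dx": 0, "dy": 0.05, "dz": 0, "ax": 0, "ay": 0, "az": 0, "hand": 1}]}}

```text
time: 13.5
tool_pos: [531.8, 21.3, 11.8]
tcp_rot: [[-0.016, 0.977, 0.214], [-0.001, 0.214, -0.977], [-1.0, -0.015, -0.002]]
force: [-31.8, -5.3, 14.2]
grip_width: 0.1
```

Request:
{"name": "carry_out", "arguments": {"commands": [{"dx": 0, "dy": -0.8, "dz": 0, "ax": 0, "ay": 0, "az": 0, "hand": 1}, {"dx": 0, "dy": -1, "dz": 0, "ax": 0, "ay": 0, "az": 0, "hand": 1}, {"dx": -1, "dy": -1, "dz": 0, "ax": 0, "ay": 0, "az": 0, "hand": 1}, {"dx": -1, "dy": 0, "dz": 0, "ax": 0, "ay": 0, "az": 0, "hand": 1}, {"dx": -1, "dy": 0, "dz": 0, "ax": 0, "ay": 0, "az": 0, "hand": -1}, {"dx": -1, "dy": 0, "dz": 0, "ax": 0, "ay": 0, "az": 0, "hand": -1}, {"dx": -1, "dy": 0, "dz": 0, "ax": 0, "ay": 0, "az": 0, "hand": -1}, {"dx": -1, "dy": 0, "dz": 0, "ax": 0, "ay": 0, "az": 0, "hand": -1}, {"dx": -1, "dy": 0, "dz": 0.5, "ax": 0, "ay": 0, "az": 0, "hand": -1}, {"dx": -1, "dy": 0, "dz": 1, "ax": 0, "ay": 0, "az": 0, "hand": -1}, {"dx": -0.5, "dy": 0, "dz": 1, "ax": 0, "ay": 0, "az": 0, "hand": -1}]}}

```text
time: 14.42
tool_pos: [496.2, -37.9, 186.5]
tcp_rot: [[0.002, 0.976, 0.217], [0.001, 0.217, -0.976], [-1.0, 0.003, -0.001]]
force: [1.0, -0.5, -0.4]
grip_width: 83.3
```

```bash
python3 -c "
from h import *
plan([-0.5,-185,185],0)
im=viewer.read_camera('side');save('','s11.png',im[190:330,200:380],4)
im=viewer.read_camera('top');save('','t11.png',im[155:255,260:455],4)"
```

```text
t 14.4167 st [-111.7  -50.3  186.5] w 83.3 F [ 1.  -0.5 -0.4] units [0.08 5.56 6.74]
yaw -0.01 ax total -0.0 R [-1.0e+00  2.7e-03 -8.0e-04]
```

View pics/s11.png

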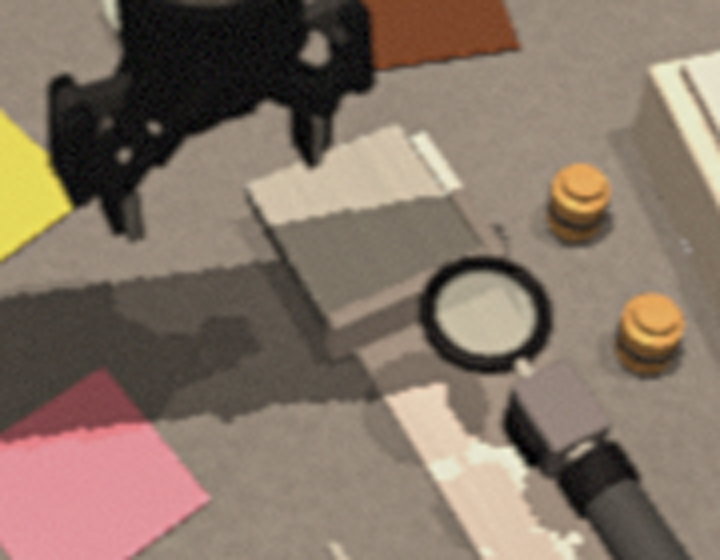

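View pics/t11.png

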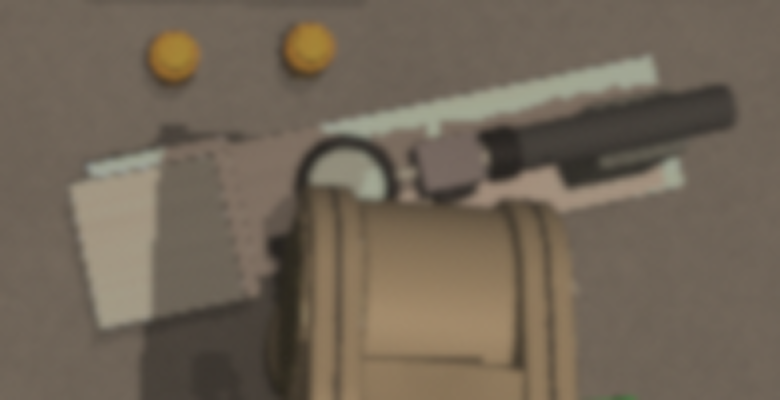

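Request:
{"name": "carry_out", "arguments": {"commands": [{"dx": 0, "dy": 0.8, "dz": 0.96, "ax": 0, "ay": 0, "az": 0, "hand": -1}, {"dx": 0, "dy": 0.8, "dz": 0.96, "ax": 0, "ay": 0, "az": 0, "hand": -1}, {"dx": 0, "dy": 0.8, "dz": 0.96, "ax": 0, "ay": 0, "az": 0, "hand": -1}, {"dx": 0, "dy": 0.8, "dz": 0.96, "ax": 0, "ay": 0, "az": 0, "hand": -1}, {"dx": 0, "dy": 0.8, "dz": 0.96, "ax": 0, "ay": 0, "az": 0, "hand": -1}, {"dx": 0, "dy": 0.8, "dz": 0.96, "ax": 0, "ay": 0, "az": 0, "hand": -1}, {"dx": 0, "dy": 0.76, "dz": 0.98, "ax": 0, "ay": 0, "az": 0, "hand": -1}, {"dx": 0, "dy": 0, "dz": 0, "ax": 0, "ay": 0, "az": 0, "hand": -1}]}}

```text
time: 15.18
tool_pos: [634.3, -148.1, 182.6]
tcp_rot: [[-0.001, 0.977, 0.213], [-0.002, 0.213, -0.977], [-1.0, -0.002, 0.002]]
force: [-0.3, 0.3, -0.4]
grip_width: 85.6
```

```bash
python3 -c "
from h import *
plan([-0.5,-185,88],0)
m=viewer.camera_model('wrist');im=save('wrist','w12.png',scale=1.4)
import json
K=np.array(m['camera_matrix'])
for n,X in [('handle top',(0,-185,126)),('lens',(0,-120,115)),('h corner-',(-16,-165,126)),('h corner+',(16,-165,126)),('pl -x+y',(-50,50,40)),('pl +x+y',(50,50,40)),('pl -x-y',(-50,-50,40)),('fx top',(50,35,44)),('fy top',(-50,-50,44))]:
    c=np.array(m['R'])@St(np.array(X,float))+m['t'];r=np.hypot(c[0],c[1]);th=np.arctan2(r,c[2]);print(n,((K[0,2]+K[0,0]*th*c[0]/r)*1.4,(K[1,2]+K[0,0]*th*c[1]/r)*1.4))
"
```

```text
t 15.1833 st [  -0.7 -187.8  182.6] w 85.6 F [-0.3  0.3 -0.4] units [ 4.73  0.02 -0.15]
yaw -0.22 ax total -0.03 R [-1.     -0.0018  0.0019]
handle top (np.float64(397.4216593473352), np.float64(313.8201311881515))
lens (np.float64(396.86720002402905), np.float64(172.5746003585044))
h corner- (np.float64(362.37319373708436), np.float64(273.4037571570524))
h corner+ (np.float64(432.18645599884707), np.float64(273.13692441993766))
pl -x+y (np.float64(317.2455331673242), np.float64(-83.2425961588007))
pl +x+y (np.float64(473.64429170896335), np.float64(-83.92178845388209))
pl -x-y (np.float64(314.9960959722029), np.float64(55.90090451672799))
fx top (np.float64(475.4904261778031), np.float64(-67.5240847080735))
fy top (np.float64(313.8671221142315), np.float64(54.790878916805866))
```

View pics/w12.png

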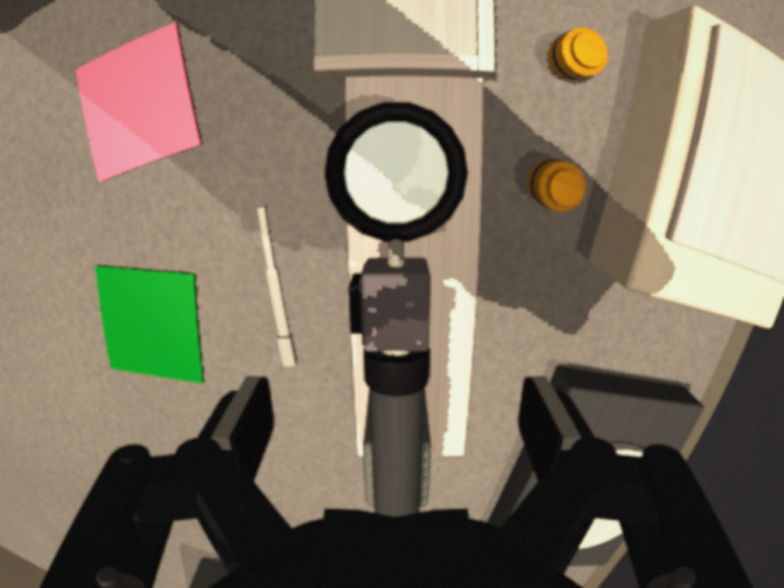

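The wrist view has the handle at (397,313) with its black button at (355,303) on the left (-x), fitting my projection within about 2 px. The stack at the top sits flush against both fences. Descending around the handle.

Request:
{"name": "carry_out", "arguments": {"commands": [{"dx": 0.9, "dy": 0, "dz": -0.15, "ax": 0, "ay": 0, "az": 0, "hand": -1}, {"dx": 0.95, "dy": 0, "dz": 0, "ax": 0, "ay": 0, "az": 0, "hand": -1}, {"dx": 0.95, "dy": 0, "dz": 0, "ax": 0, "ay": 0, "az": 0, "hand": -1}, {"dx": 0.95, "dy": 0, "dz": 0, "ax": 0, "ay": 0, "az": 0, "hand": -1}, {"dx": 0.95, "dy": 0, "dz": 0, "ax": 0, "ay": 0, "az": 0, "hand": -1}, {"dx": 0, "dy": 0, "dz": 0, "ax": 0, "ay": 0, "az": 0, "hand": -0.2}, {"dx": 0, "dy": 0, "dz": 0, "ax": 0, "ay": 0, "az": 0, "hand": -0.1}], "newtons": 40}}

```text
time: 15.82
tool_pos: [631.4, -141.5, 89.6]
tcp_rot: [[-0.002, 0.976, 0.216], [0.001, 0.216, -0.976], [-1.0, -0.002, -0.001]]
force: [0.0, 0.1, -0.0]
grip_width: 63.8
```

```bash
python3 -c "
from h import *
plan([-0.5,-185,88],0)
im=save('wrist','w13.png',scale=1.4)
im=viewer.read_camera('side');save('','s13.png',im[190:330,200:380],4)"
```

```text
t 15.8167 st [  -2.1 -180.7   89.6] w 63.8 F [ 0.   0.1 -0. ] units [0.08 0.08 0.21]
yaw -0.07 ax total -0.01 R [-1.     -0.0019 -0.0011]
```

View pics/w13.png

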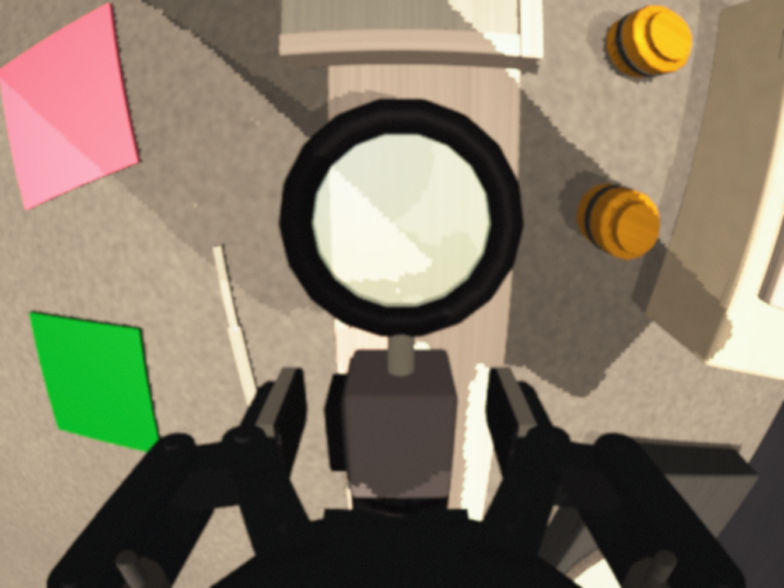

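View pics/s13.png

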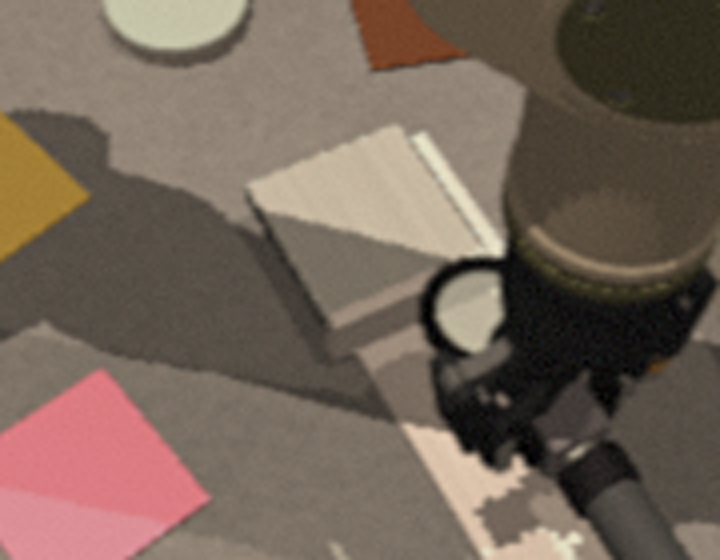

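Fingers straddle the handle: button at (337,420), handle centred at (400,440). Correcting by 4 mm and closing.

Request:
{"name": "carry_out", "arguments": {"commands": [{"dx": 0.05, "dy": 0.08, "dz": 0.2, "ax": 0, "ay": 0, "az": 0, "hand": -0.1}, {"dx": 0, "dy": 0, "dz": 0, "ax": 0, "ay": 0, "az": 0, "hand": 1}, {"dx": 0, "dy": 0, "dz": 0, "ax": 0, "ay": 0, "az": 0, "hand": 1}, {"dx": 0, "dy": 0, "dz": 0, "ax": 0, "ay": 0, "az": 0, "hand": 1}, {"dx": 0, "dy": 0, "dz": 0, "ax": 0, "ay": 0, "az": 0, "hand": 1}, {"dx": 0, "dy": 0, "dz": 0, "ax": 0, "ay": 0, "az": 0, "hand": 1}, {"dx": 0, "dy": 0, "dz": 0, "ax": 0, "ay": 0, "az": 0, "hand": 1}], "newtons": 50}}

```text
time: 16.5
tool_pos: [634.0, -147.1, 90.3]
tcp_rot: [[-0.001, 0.977, 0.214], [-0.0, 0.214, -0.977], [-1.0, -0.001, -0.0]]
force: [-7.7, -0.5, 8.2]
grip_width: 32.2
```

```bash
python3 -c "
from h import *
plan([-0.5,-65,88],0)
im=save('wrist','w14.png',scale=1.4)"
```

```text
t 16.5 st [  -0.9 -186.7   90.3] w 32.2 F [-7.7 -0.5  8.2] units [ 0.12  0.   -6.09]
yaw -0.15 ax total -0.02 R [-1.0e+00 -1.1e-03 -1.0e-04]
```

View pics/w14.png

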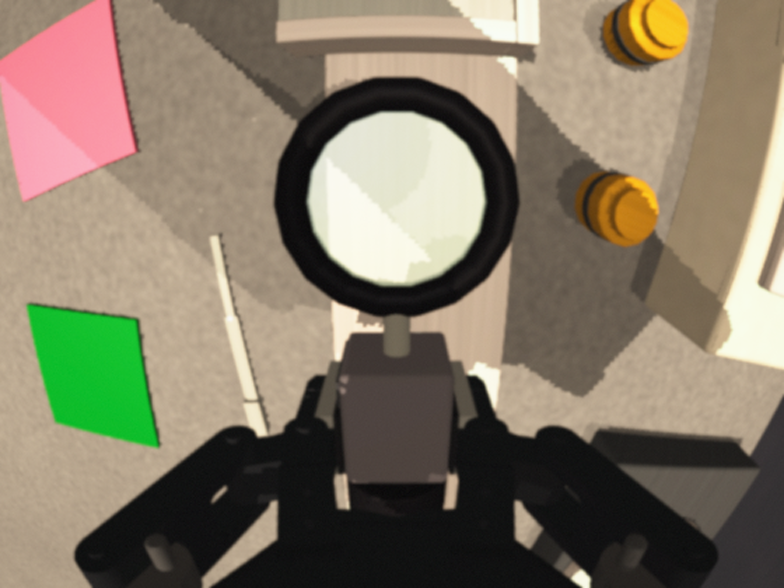

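The grip width is 32 mm and the button no longer shows, so it is pressed in. Pulling out.

Request:
{"name": "carry_out", "arguments": {"commands": [{"dx": 0, "dy": 0, "dz": -0.3, "ax": 0, "ay": 0, "az": 0, "hand": 1}, {"dx": 0, "dy": 0, "dz": -0.5, "ax": 0, "ay": 0, "az": 0, "hand": 1}, {"dx": 0, "dy": 0, "dz": -0.5, "ax": 0, "ay": 0, "az": 0, "hand": 1}, {"dx": 0, "dy": 0, "dz": -0.5, "ax": 0, "ay": 0, "az": 0, "hand": 1}, {"dx": 0, "dy": 0, "dz": -0.5, "ax": 0, "ay": 0, "az": 0, "hand": 1}, {"dx": 0, "dy": 0, "dz": -0.5, "ax": 0, "ay": 0, "az": 0, "hand": 1}, {"dx": 0, "dy": 0, "dz": -0.5, "ax": 0, "ay": 0, "az": 0, "hand": 1}, {"dx": 0, "dy": 0, "dz": -0.5, "ax": 0, "ay": 0, "az": 0, "hand": 1}, {"dx": 0, "dy": 0, "dz": -0.5, "ax": 0, "ay": 0, "az": 0, "hand": 1}, {"dx": 0, "dy": 0, "dz": -0.5, "ax": 0, "ay": 0, "az": 0, "hand": 1}, {"dx": 0, "dy": 0, "dz": -0.5, "ax": 0, "ay": 0, "az": 0, "hand": 1}], "newtons": 50}}

```text
time: 17.47
tool_pos: [611.4, -45.1, 90.3]
tcp_rot: [[0.0, 0.977, 0.213], [-0.003, 0.213, -0.977], [-1.0, -0.001, 0.003]]
force: [-4.2, -7.5, 6.4]
grip_width: 32.3
```

```bash
python3 -c "
from h import *
plan([-0.5,-66,88],0)
im=save('wrist','w15.png',scale=1.4)
im=viewer.read_camera('side');save('','s15.png',im[190:330,200:380],4)"
```

```text
t 17.4667 st [ -0.7 -82.3  90.3] w 32.3 F [-4.2 -7.5  6.4] units [ 0.11  0.01 -0.82]
yaw -0.25 ax total -0.04 R [-1.0e+00 -5.0e-04  2.6e-03]
```

View pics/w15.png

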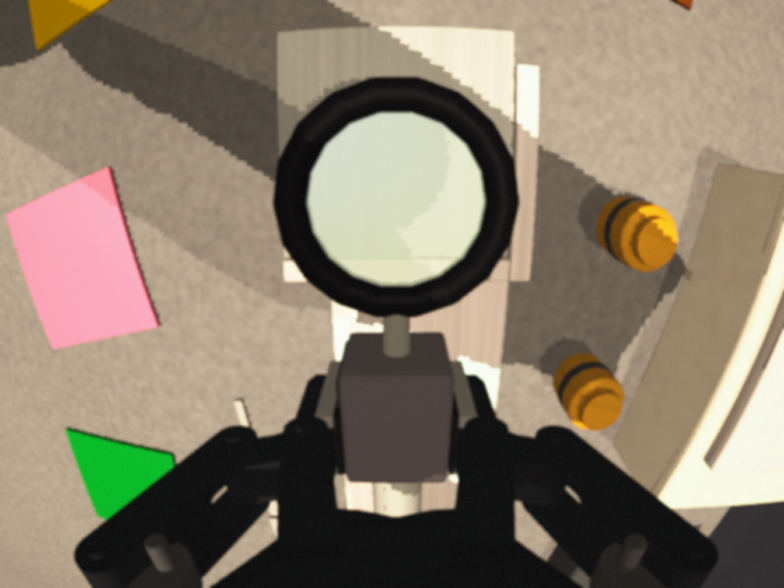

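View pics/s15.png

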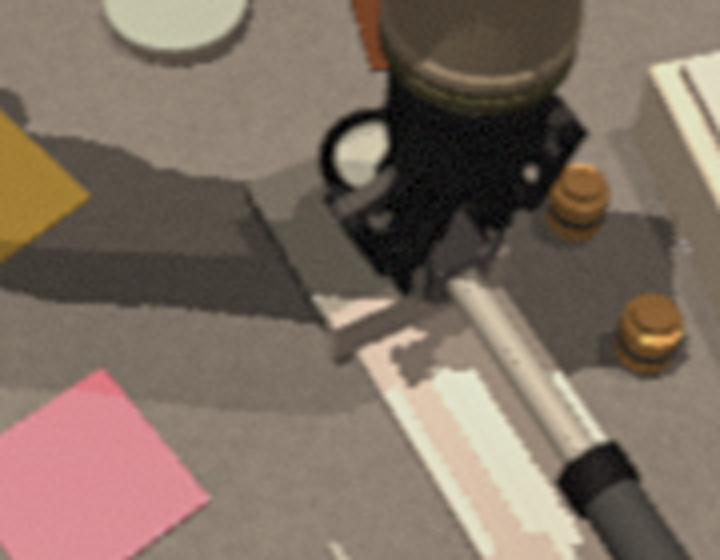

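The boom is out about 104 mm, past the first stop, and the plates are undisturbed. Continuing to the second stop until the force rises.

Request:
{"name": "carry_out", "arguments": {"commands": [{"dx": 0, "dy": 0, "dz": -0.2, "ax": 0, "ay": 0, "az": 0, "hand": 1}, {"dx": 0, "dy": 0, "dz": -0.2, "ax": 0, "ay": 0, "az": 0, "hand": 1}, {"dx": 0, "dy": 0, "dz": -0.2, "ax": 0, "ay": 0, "az": 0, "hand": 1}, {"dx": 0, "dy": 0, "dz": -0.1, "ax": 0, "ay": 0, "az": 0, "hand": 1}, {"dx": 0, "dy": 0, "dz": -0.1, "ax": 0, "ay": 0, "az": 0, "hand": 1}, {"dx": 0, "dy": 0, "dz": 0, "ax": 0, "ay": 0, "az": 0, "hand": 1}]}}

```text
time: 18.07
tool_pos: [608.1, -29.9, 90.3]
tcp_rot: [[0.0, 0.977, 0.213], [-0.003, 0.213, -0.977], [-1.0, -0.001, 0.003]]
force: [-4.1, -7.9, 5.6]
grip_width: 31.7
```

Request:
{"name": "carry_out", "arguments": {"commands": [{"dx": 0, "dy": 0, "dz": -0.05, "ax": 0, "ay": 0, "az": 0, "hand": 1}, {"dx": 0, "dy": 0, "dz": -0.05, "ax": 0, "ay": 0, "az": 0, "hand": 1}, {"dx": 0, "dy": 0, "dz": 0, "ax": 0, "ay": 0, "az": 0, "hand": 1}]}}

```text
time: 18.32
tool_pos: [608.1, -29.9, 90.3]
tcp_rot: [[0.001, 0.977, 0.211], [-0.005, 0.211, -0.977], [-1.0, 0.0, 0.005]]
force: [-1.3, -13.8, 2.3]
grip_width: 32.0
```

```bash
python3 -c "
from h import *
plan([-0.5,-66,88],0)"
```

```text
t 18.3167 st [ -0.7 -66.7  90.3] w 32.0 F [ -1.3 -13.8   2.3] units [ 0.12  0.01 -0.04]
yaw -0.33 ax total -0.05 R [-1.0e+00  2.0e-04  5.2e-03]
```

The TCP stopped moving at 120 mm of travel while the force rose, so this is the second stop. Final visual check.

Request:
{"name": "carry_out", "arguments": {"commands": [{"dx": 0, "dy": 0, "dz": 0, "ax": 0, "ay": 0, "az": 0, "hand": 1}, {"dx": 0, "dy": 0, "dz": 0, "ax": 0, "ay": 0, "az": 0, "hand": 1}, {"dx": 0, "dy": 0, "dz": 0, "ax": 0, "ay": 0, "az": 0, "hand": 1}, {"dx": 0, "dy": 0, "dz": 0, "ax": 0, "ay": 0, "az": 0, "hand": 1}]}}

```text
time: 18.65
tool_pos: [608.1, -29.9, 90.3]
tcp_rot: [[0.001, 0.977, 0.211], [-0.005, 0.211, -0.977], [-1.0, 0.0, 0.005]]
force: [-0.4, -13.8, 2.4]
grip_width: 32.2
```

```bash
python3 -c "
from h import *
plan([-0.5,-66,88],0)
m=viewer.camera_model('wrist');im=save('wrist','w16.png',scale=1.4)
K=np.array(m['camera_matrix'])
for z in (24,28,32,36,40):
  for X in [(-50,50,z),(50,50,z),(-50,-50,z)]:
    c=np.array(m['R'])@St(np.array(X,float))+m['t'];r=np.hypot(c[0],c[1]);th=np.arctan2(r,c[2]);print(X,((K[0,2]+K[0,0]*th*c[0]/r)*1.4).round(1),((K[1,2]+K[0,0]*th*c[1]/r)*1.4).round(1))
im=viewer.read_camera('top');save('','t16.png',im[155:255,260:455],4)
"
```

```text
t 18.65 st [ -0.7 -66.7  90.3] w 32.2 F [ -0.4 -13.8   2.4] units [ 0.12  0.01 -0.04]
yaw -0.33 ax total -0.05 R [-1.e+00  2.e-04  5.e-03]
(-50, 50, 24) 285.5 71.2
(50, 50, 24) 505.6 69.9
(-50, -50, 24) 294.8 279.9
(-50, 50, 28) 283.5 70.1
(50, 50, 28) 507.7 68.7
(-50, -50, 28) 293.1 282.4
(-50, 50, 32) 281.3 68.8
(50, 50, 32) 509.8 67.5
(-50, -50, 32) 291.4 285.1
(-50, 50, 36) 279.1 67.6
(50, 50, 36) 512.1 66.2
(-50, -50, 36) 289.5 287.8
(-50, 50, 40) 276.8 66.3
(50, 50, 40) 514.4 64.8
(-50, -50, 40) 287.7 290.6
```

View pics/w16.png

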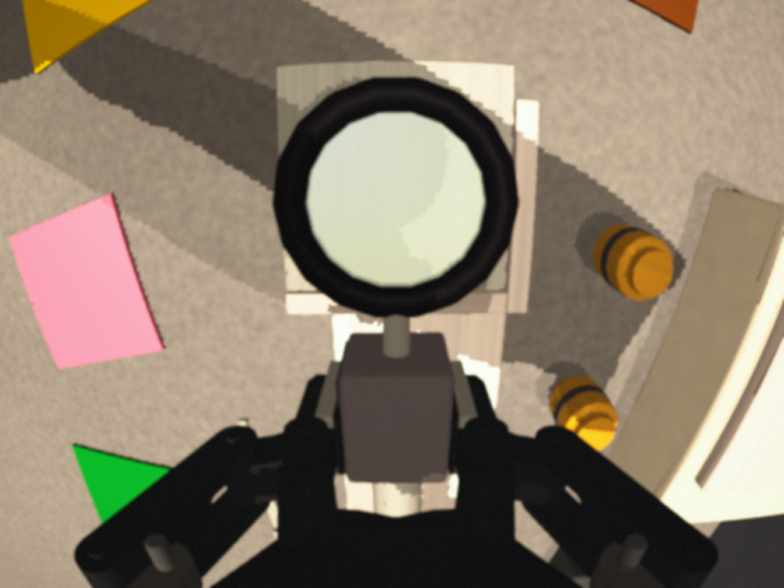

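View pics/t16.png

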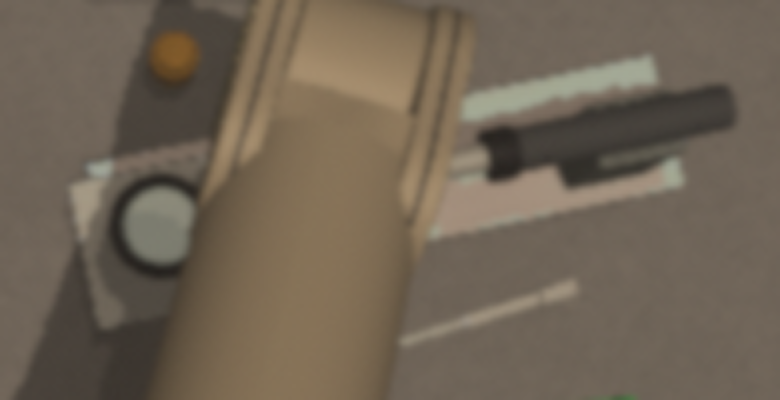

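The top plate's corners appear at (277,67), (514,66) and (288,291), matching the squared prediction within about 1–2 px. No lower plate shows beyond it. The lens is over the stack. Handing in.

```bash
python3 -c "
from h import *
print(workorder.job_done()); s=manip.sense(); print(s['time'],s['force'],s['grip_width'],s['tool_pos'])"
```

```text
the job is handed in; nothing more can be done
None
the job is handed in; nothing more can be done
```

I squared the stack into the corner and pulled the magnifier out to its second stop. I handed the job in with the arm still holding it there, at about 18.7 s of the 56 s allowed. No verdict is reported, so the result rests on my own checks.

- **Stack:** I pushed it towards +x, then -y, then tapped +x once more, with at most about 35 N at the wrist. In the last wrist picture the top plate's corners matched the squared position to within 1–2 px. No lower plate showed beyond its edges. I could not measure plates 1–3 one by one.
- **Magnifier:** The handle was gripped with a 50 N setting. The finger opening was about 32 mm (33 mm is button in), and the button no longer showed. The fingers travelled 120 mm, then stopped while the pull force rose to about 14 N, which fits the second stop. The lens is over the stack.
- **Bystanders:** The arm never touched any of them as far as I could see, and those in view looked undisturbed. I did not check the bottle or the mask box again after the start.
- **Failed or disagreed:** The first two move calls were refused because rows need every field, so nothing moved. None of my other checks failed or disagreed.

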